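Gauge a specimen holder against a flip stop

ROBOT

A 6-joint arm with a two-finger parallel gripper is mounted at the origin on a cart in front of the work surface, level with it; the furniture and walls round the work are solid. World frame = base frame: x ahead of the robot, y to its left, z up, the work surface at z = 0. Lengths are in m, angles in rad, forces in N, time in s.
With the tool pointing down it reaches from about 0.35 to 0.775 m from the base axis. Payload 5.5 kg.
Tool frame: the origin (TCP) lies between the finger pads; the fingertips stand 19 mm ahead of it and the grasp point (between the pads) is the TCP (env.tcp_to_tips is the distance from the TCP to the fingertips, in m); z points along the fingers, y is the direction in which the jaws open and shut (so a half turn about z gives the same grasp; the last joint's range is limited). The gripper opens to 85 mm and grips with 20 to 120 N. Pads are 22 mm wide; open, the fingers measure 114 mm over their backs; the gripper's body (76 mm by 85 mm) begins 54 mm behind the grasp point. The pads swing forward as they close: fully open they stand 13 mm farther back than shut.
Start: joints at [-1.327, 0.313, 0.046, 1.304, 0, 1.431], TCP at [0.215, -0.533, 0.25] pointing down, gripper open.
Joint ranges: [-2.76, 2.76], [-0.86, 1.69], [-1.03, 1.26], [-2.2, 2.34], [-1.47, 1.5], [-3.14, 3.14]. Speed limits (rad/s): [2.57, 2.57, 3.14, 3.14, 3.14, 3.14].

INTERFACE

Orientations are given as a unit quaternion [w, x, y, z].
In Python, from workcell import env, eyes, job gives the robot as it stands. The module is installed in compiled form; this text tells all that it offers.
- The arm moves only by the tool move_arm, never from a script. Its argument "commands" is a list of rows, each a list of 3 entries, a list of its own where there are three numbers: the shift along the world's x, y, z as a fraction of full scale, then the turn, a rotation vector about the world's x, y, z as a fraction of full scale, then the gripper command: -1 is shut, 1 is fully open, values between are in proportion. In form: [[[x, y, z], [wx, wy, wz], gripper], ...]. A call has 1 to 5 rows; each row shifts and turns the commanded pose from where the row before left it; what a row does not reach is not made up. Full scale, the value 1, is 0.04 m for a shift and 8 degrees for a turn. A row lasts 1/10 s, in which the tool goes at most 50 mm and 8.59 degrees, less where a joint would pass 70% of its speed; a pose out of reach is approached as far as the arm can. A call with a number of a shift or a turn outside -1 to 1 is refused whole. A call with a gripper value outside its range is refused whole. The fingers move at their own pace and stop on an object; "newtons" is the grip in N (left out, the last holds). Time passes only in rows, so rows that do not move let the fingers close. It gives the time, the measured TCP pose, the force and the opening at its end, in the units of the state.
- env.get_state(): the state, without advancing time (a new reading comes with each control period).
- eyes.read_camera(name): name is "scene" or "top" or "wrist"; returns a dict with "frame" (384x512x3 uint8, red, green, blue), "mtx" (3x3 intrinsics, pixels), "k1" (the pictures are not rectified: a ray, as slopes to the right and down, at radius r is drawn at 1 + k1 r^2 times it, then the intrinsics apply), "camera_from_world" (4x4, takes a point from world to camera coordinates); the wrist camera has in their place "mount" (4x4, takes a point from camera to tool coordinates, whose origin is the TCP and whose axes are the flange's). Camera axes: x right, y down, z forward; pixel columns grow to the right and rows downward; lengths in m; the calibration is good to about 2 mm. A picture is of the moment at which its call begins: read the wrist's pose just before it. There is no depth.
- job.hand_in(): hands the job in, once; it reports no verdict.
The state is a dict: "clock": time; "joint_pos": joint angles; "qvel": joint speeds; "tau": joint torques, N m; "tcp_pos": TCP position; "orientation": TCP orientation; "wrist_force": force on the tool from outside, world axes, zero at the start; "ft_torque": the same for the moment, N m; "finger_gap": finger opening in m.
Only numpy, scipy, OpenCV 4.12 (cv2) and the standard library are available. Lean on these libraries where they do the work, as an engineer would, in place of code of your own. Each camera call takes 0.05 s, during which the arm holds its last target.

TASK

Set the specimen holder for its next cut: flip the stop leaf down onto the fence until it is fully home, then slide the holder along the bed, flat against the fence, until its end presses gently against the stop's adjusting screw - about 5 N, at least 2 and never over 10 N - and hold it there for a moment. Let go of the holder and flip the leaf back up past upright without disturbing the holder. Do not shift the stop along its fence - it is only held by friction, so do not drag it sideways - and leave the other things alone.

Things in the scene. Friction and masses are not known exactly. Their poses are not given: they have to be found in the camera images.
- fixture: Gauging fixture, fixed to the bench: aluminium bed 150 x 360 x 12 mm (x, y, z) with a grey fence along its back. Origin: centre of its underside; bed top z = 12 mm. x points square to the fence, toward it; y runs along the fence toward the end with the flip stop. Fence front face x = 20 mm, back x = 44 mm, top z = 38 mm, length 340 mm.
- holder: Specimen holder, loose aluminium block 36 x 110 x 18 mm (x, y, z), 0.28 to 0.46 kg, lying on the bed 6 to 25 mm off the fence, a little askew. Origin: centre of its underside; its +y end faces the stop. On top an upright rib (see holder_rib) and a small white specimen (y = -35 to -51 mm, top z = 26 mm). Flat against the fence its centre is at fixture x = 2 mm. Slick: it slides with 0.5 to 2 N.
- holder_rib (a point): Grip point on the holder's upright flat rib, in its middle, 50 mm above the holder's underside (62 mm above the bench on the bed). The rib is 12 mm thick (x) and 36 mm long (y), centred at holder y = -10 mm, from z = 18 to 72 mm: pinch its flat faces, above the fence's top. Same axes as the holder.
- holder_end (a point): Centre of the holder's +y end face, which must meet the stop's screw; 9 mm above its underside.
- stop_base (a point): Middle of the leaf's hinge pin, on the stop carriage: at x = 42, z = 62 mm of the fixture, y as set; the pin runs along fixture y. The dark steel carriage (44 mm in y) is clamped on the fence by friction only and starts to slip along it at about 14 N; it must not be shifted (2.5 mm is too much).
- leaf_knob (a point): Centre of the black knob at the leaf's free end: a cylinder 18 mm across, 30 mm long, axis along fixture y. Pinch it lightly over its two flat ends, so that it turns between the fingers. It is 88 mm from the hinge pin: leaf down, 88 mm in front of the pin (-x), level with it; leaf up, above it.
- leaf (a joint): Leaf angle (rad): 0 = down, fully home; 1.57 = upright; 2.0 = leaning back, end stop. The stiff hinge stays where left; 1 to 3 N at the knob moves it. From its 18 mm wide nose a screw (8 mm across, domed) points at the holder, when down 21 mm above the fixture's underside at fixture x = 2 mm. Its tip is 13 to 37 mm in -y from the pin's middle, not measured: find it by feel.
- beaker: Bystander: small glass beaker, 67 mm across, 79 mm high. Origin under its centre.
- meter: Bystander: grey hand-held meter, 164 x 68 x 34 mm. Origin under its centre.
- dish: Bystander: glass dish, 126 mm across, 54 mm high. Origin under its centre.
- tape: Bystander: roll of white tape lying flat, 80 mm across, 19 mm high. Origin under its centre.
Mind the look-alikes: they are no part of the job. Leave any blue or orange look-alike of the holder alone.

How it is judged:
By the outcome, as a careful person would: the job done as asked, in the order asked, and still so for the second after the job is handed in, with the robot touching nothing.
It also fails if it takes over 72 s, if anything falls off the work surface, if the arm or the gripper's body presses on something with over 40 N, if the wrist force passes 120 N, or if a joint passes its speed limit or range.

## Working session

There is one attempt and no reset: what is moved stays moved. The work goes in short steps, Python scripts to look and compute and a tool call to move; the robot and the scene stay as the last step left them, time stands still between calls to the robot, and variables do not carry over. Pictures are saved under pics/ and viewed, and the job is handed in when it is done.

Besides the shell and the picture viewer there is one more tool, called after "Request:" as name([rows], argument=value, ...), one row to a line, values as JSON. move_arm: Moves the arm, as the interface text tells. Its arguments: {"type":"object","properties":{"commands":{"type":"array","items":{"type":"array"}},"newtons":{"type":"number"}},"required":["commands"]}

```bash
mkdir -p pics; cat > h.py <<'E'
import numpy as np,cv2
from workcell import env,eyes,job
E
python3 - <<'E'
from h import *
import pickle
s=env.get_state();print(s)
d={}
for n in ["scene","top","wrist"]:
    c=eyes.read_camera(n);d[n]=c
    cv2.imwrite(f"pics/{n}0.png",cv2.cvtColor(c["frame"],cv2.COLOR_RGB2BGR))
    print(n,{k:v for k,v in c.items() if k!="frame"})
d['s']=s
pickle.dump(d,open("d0.pkl","wb"))
E
```

```text
{'clock': 0.0, 'joint_pos': array([-1.32654681e+00,  3.14014328e-01,  4.49556766e-02,  1.30359921e+00,
        4.69324328e-06,  1.43119471e+00]), 'qvel': array([ 0.00048828, -0.000979  ,  0.00096146,  0.00030956, -0.00043962,
        0.00019767]), 'tau': array([ 8.10461061e-04, -4.80630970e+01,  2.98531741e+01,  1.95299461e-02,
       -4.31033342e-07,  1.18394271e-05]), 'tcp_pos': array([ 0.21520665, -0.53268315,  0.24939139]), 'orientation': array([-9.29618606e-04,  9.81638330e-01,  1.90749374e-01, -4.63359185e-05]), 'wrist_force': array([ 0.34725232, -0.36083051, -0.36303956]), 'ft_torque': array([-0.05224988,  0.06948389,  0.01174744]), 'finger_gap': 0.08540699998165444}
scene {'mtx': array([[438.34835409,   0.        , 251.54119751],
       [  0.        , 438.34835409, 184.58723411],
       [  0.        ,   0.        ,   1.        ]]), 'k1': -0.12660201509919164, 'camera_from_world': array([[-0.50808602, -0.86093475,  0.0252972 ,  0.25892424],
       [-0.3536673 ,  0.18175845, -0.91754199,  0.24412505],
       [ 0.78534581, -0.47513705, -0.3968334 ,  1.21244478],
       [ 0.     
[... 450 characters left out ...]
e-01,  3.03298683e-03, -9.89076007e-01,
         1.72517633e+00],
       [ 0.00000000e+00,  0.00000000e+00,  0.00000000e+00,
         1.00000000e+00]])}
wrist {'mtx': array([[310.62861128,   0.        , 256.67012364],
       [  0.        , 310.62861128, 192.64276625],
       [  0.        ,   0.        ,   1.        ]]), 'k1': -0.06795385251622738, 'mount': array([[-2.77287440e-04, -9.65557313e-01, -2.60190310e-01,
         6.56668502e-02],
       [ 9.99999929e-01, -2.01094202e-04, -3.19456336e-04,
         6.91183731e-04],
       [ 2.56130639e-04, -2.60190380e-01,  9.65557300e-01,
        -1.23596824e-01],
       [ 0.00000000e+00,  0.00000000e+00,  0.00000000e+00,
         1.00000000e+00]])}
```

View pics/scene0.png

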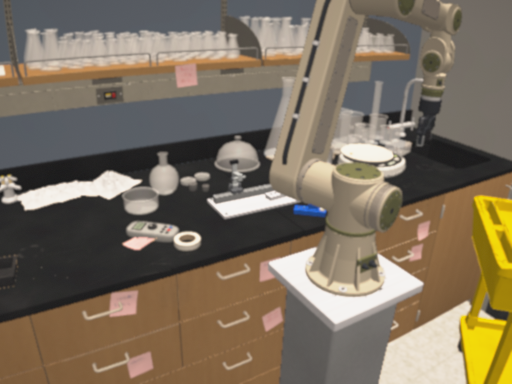

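View pics/top0.png

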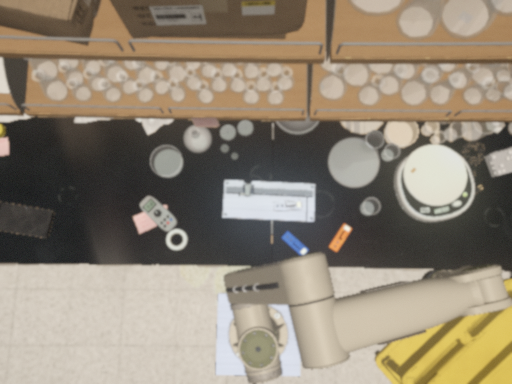

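View pics/wrist0.png

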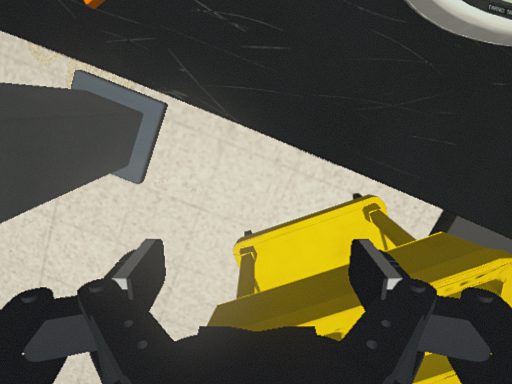

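```bash
cat >> h.py <<'E'
def ray(c,u,v,T=None):
    """origin,dir in world; T world_from_cam"""
    K=c["mtx"];x=(u-K[0,2])/K[0,0];y=(v-K[1,2])/K[1,1]
    rd=np.hypot(x,y);r=rd
    for _ in range(30): r=rd/(1+c["k1"]*r*r)
    f=r/rd if rd>0 else 1
    if T is None: T=np.linalg.inv(c["camera_from_world"])
    d=T[:3,:3]@np.array([x*f,y*f,1]);return T[:3,3],d
def onz(c,u,v,z,T=None):
    o,d=ray(c,u,v,T);return o+d*(z-o[2])/d[2]
def qR(q):
    from scipy.spatial.transform import Rotation as R
    return R.from_quat([q[1],q[2],q[3],q[0]]).as_matrix()
def wristT(c,s):
    T=np.eye(4);T[:3,:3]=qR(s["orientation"]);T[:3,3]=s["tcp_pos"];return T@c["mount"]
def proj(c,p,T=None):
    M=c["camera_from_world"] if T is None else np.linalg.inv(T)
    q=M[:3,:3]@np.array(p)+M[:3,3];x,y=q[:2]/q[2];f=1+c["k1"]*(x*x+y*y);K=c["mtx"]
    return np.array([K[0,0]*x*f+K[0,2],K[1,1]*y*f+K[1,2]])
E
python3 - <<'E'
from h import *
import pickle
d=pickle.load(open("d0.pkl","rb"))
f=d["top"]["frame"][170:260,210:360];cv2.imwrite("pics/topc.png",cv2.cvtColor(cv2.resize(f,None,fx=5,fy=5,interpolation=2),cv2.COLOR_RGB2BGR))
f=d["scene"]["frame"][150:260,110:340];cv2.imwrite("pics/scenec.png",cv2.cvtColor(cv2.resize(f,None,fx=3.4,fy=3.4,interpolation=2),cv2.COLOR_RGB2BGR))
for uv in [(222,181),(316,184),(315,222),(222,218)]: print(onz(d["top"],*uv,.012))
E
```

```text
[0.58516501 0.14929277 0.012     ]
[ 0.5782223  -0.22418572  0.012     ]
[ 0.426968   -0.21955927  0.012     ]
[0.43755193 0.14542684 0.012     ]
```

View pics/topc.png

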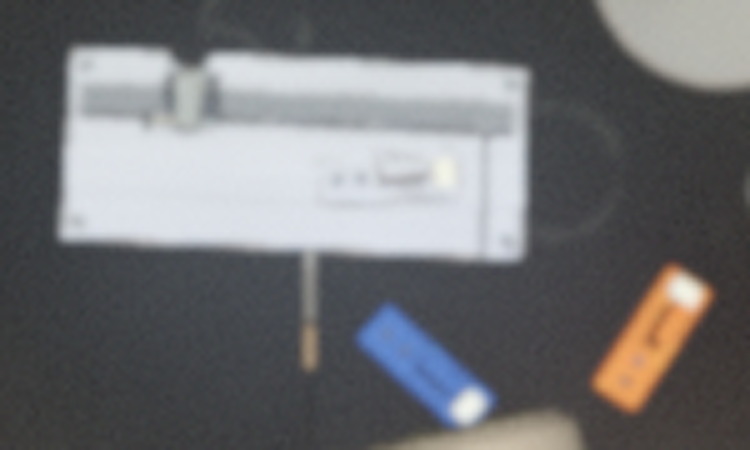

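View pics/scenec.png

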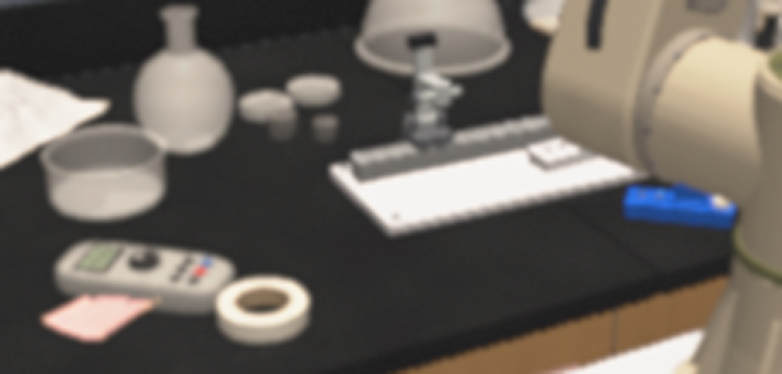

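```bash
cat >> h.py <<'E'
def fixfit(corners):
    # corners world xy in order: (x+,y+),(x+,y-),(x-,y-),(x-,y+)
    m=np.array([[.075,.18],[.075,-.18],[-.075,-.18],[-.075,.18]]);P=np.array(corners)[:,:2]
    c=P.mean(0);q=P-c
    th=np.arctan2((m[:,0]*q[:,1]-m[:,1]*q[:,0]).sum(),(m*q).sum())
    R=np.array([[np.cos(th),-np.sin(th)],[np.sin(th),np.cos(th)]])
    return c,th,q-m@R.T
E
python3 - <<'E'
from h import *
import pickle
d=pickle.load(open("d0.pkl","rb"));c=d["top"]
for cr in [[(70,47),(530,67),(524,260),(59,240)]]:
    P=[onz(c,210+(u+.5)/5-.5,170+(v+.5)/5-.5,.012) for u,v in cr]
    cen,th,res=fixfit(P);print(cen,np.degrees(th),res*1e3)
# stop carriage: crop x 165..215
f=lambda u,v,z:onz(c,210+u/5,170+v/5,z)
R=np.array([[np.cos(th),-np.sin(th)],[np.sin(th),np.cos(th)]])
for (u,v,z) in [(165,80,.062),(217,80,.062),(190,65,.15),(320,180,.03),(460,180,.03),(320,200,.03),(460,205,.03)]:
    p=f(u,v,z); print(u,v,p,R.T@(p[:2]-cen)*1e3)
E
```

```text
[ 0.51079225 -0.03721841] -1.7266418773473637 [[ 2.15522278  2.70040698]
 [ 1.89651177 -3.22094522]
 [-1.89824677 -2.34337888]
 [-2.15348778  2.86391711]]
165 80 [0.55763542 0.0634818  0.062     ] [ 43.78770375 102.06592775]
217 80 [0.55819605 0.0233567  0.062     ] [45.55708854 61.97593555]
190 65 [0.55400478 0.04192994 0.15      ] [40.80809265 80.41445528]
320 180 [ 0.48559348 -0.05781875  0.03      ] [-24.56661876 -21.35024599]
460 180 [ 0.4871369  -0.16703584  0.03      ] [ -19.73307716 -130.47124116]
320 200 [ 0.46987885 -0.0579611   0.03      ] [-40.26982807 -21.96603508]
460 205 [ 0.46750862 -0.1670305   0.03      ] [ -39.3526067  -131.05732832]
```

Candidates for the holder in the top view: the silver block on the bed at (288,205), the blue one at (294,242) and the orange one at (340,237). I choose the silver one on the bed. The stop stands at (247,186). I'll move over it for a close look.

Request:
move_arm([
  [[0.29,0.71,0.06],[0,0,0.98],1],
  [[0.29,0.71,0.06],[0,0,0.98],1],
  [[0.29,0.71,0.06],[0,0,0.98],1],
  [[0.29,0.71,0.06],[0,0,0.98],1],
  [[0.29,0.71,0.06],[0,0,0.98],1],
])

```text
clock: 0.65
tcp_pos: [0.2735, -0.3899, 0.2621]
orientation: [-0.0, 0.859, 0.511, 0.0]
wrist_force: [1.3, 0.3, 1.3]
finger_gap: 0.0855
```

Request:
move_arm([
  [[0.29,0.71,0.06],[0,0,0.98],1],
  [[0.29,0.71,0.06],[0,0,0.98],1],
  [[0.29,0.71,0.06],[0,0,0.98],1],
  [[0.29,0.71,0.06],[0,0,0.98],1],
  [[0.29,0.71,0.06],[0,0,0.98],1],
])

```text
clock: 1.15
tcp_pos: [0.3315, -0.2479, 0.2743]
orientation: [-0.0, 0.638, 0.77, 0.0]
wrist_force: [0.8, -0.2, 0.1]
finger_gap: 0.0852
```

Request:
move_arm([
  [[0.29,0.71,0.06],[0,0,0.98],1],
  [[0.29,0.71,0.06],[0,0,0.98],1],
  [[0.29,0.71,0.06],[0,0,0.98],1],
  [[0.29,0.71,0.06],[0,0,0.98],1],
  [[0.29,0.71,0.06],[0,0,0.98],1],
])

```text
clock: 1.65
tcp_pos: [0.3894, -0.1059, 0.2863]
orientation: [-0.0, 0.343, 0.939, 0.0]
wrist_force: [0.7, 0.8, -0.4]
finger_gap: 0.0855
```

Request:
move_arm([
  [[0.2,0.6,0.1],[0,0,0.96],1],
  [[0.2,0.6,0.1],[0,0,0.96],1],
  [[0.2,0.6,0.1],[0,0,0.96],1],
  [[0.2,0.6,0.1],[0,0,0.96],1],
  [[0.2,0.6,0.1],[0,0,0.96],1],
])

```text
clock: 2.15
tcp_pos: [0.4293, 0.0139, 0.3063]
orientation: [-0.0, 0.015, 1.0, 0.0]
wrist_force: [-0.2, -0.6, -0.7]
finger_gap: 0.0854
```

```bash
cat >> h.py <<'E'
def snap(name,fn):
    import pickle
    s=env.get_state();c=eyes.read_camera(name)
    cv2.imwrite(f"pics/{fn}.png",cv2.cvtColor(cv2.resize(c["frame"],None,fx=1.56,fy=1.56,interpolation=2),cv2.COLOR_RGB2BGR))
    pickle.dump((s,c),open(fn+".pkl","wb"));return s,c
E
python3 - <<'E'
from h import *
s,c=snap("wrist","w1");print(s["tcp_pos"],s["orientation"],s["wrist_force"],s["joint_pos"])
E
```

```text
[0.42932283 0.0139047  0.30631231] [-1.54295216e-04  1.47221137e-02  9.99891610e-01  6.90758346e-05] [-0.16596037 -0.56354954 -0.65109621] [-1.55022345e-01  1.84803867e-02 -1.73606075e-01  1.37903474e+00
  9.36409604e-05 -1.25577068e-01]
```

View pics/w1.png

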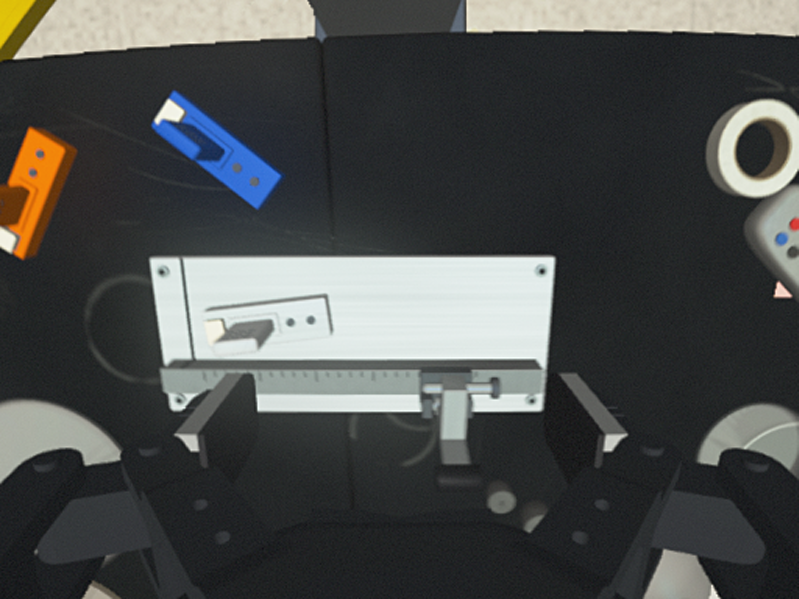

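```bash
python3 - <<'E'
from h import *
import pickle
s,c=pickle.load(open("w1.pkl","rb"));T=wristT(c,s)
f=c["frame"]
cv2.imwrite("pics/w1a.png",cv2.cvtColor(cv2.resize(f[155:275,90:365],None,fx=2.9,fy=2.9,interpolation=2),cv2.COLOR_RGB2BGR))
cv2.imwrite("pics/w1b.png",cv2.cvtColor(cv2.resize(f[220:330,240:350],None,fx=5,fy=5,interpolation=2),cv2.COLOR_RGB2BGR))
E
```

```text
(no output)
```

View pics/w1a.png

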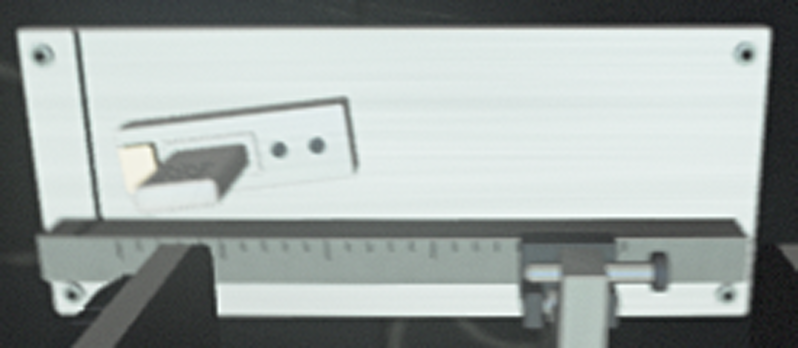

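View pics/w1b.png

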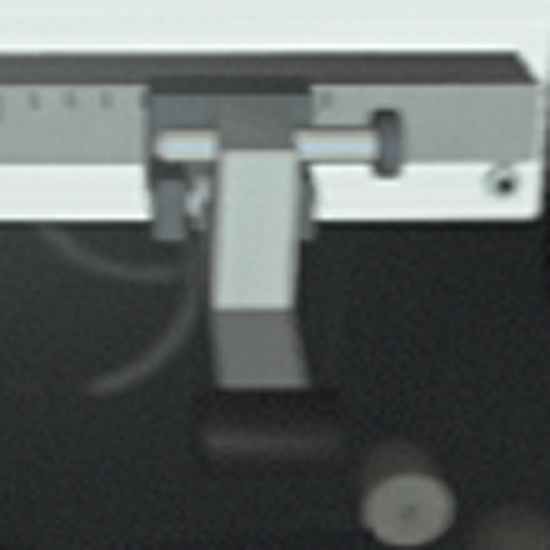

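```bash
cat > m1.py <<'E'
from h import *
import pickle
s,c=pickle.load(open("w1.pkl","rb"));T=wristT(c,s)
g=cv2.cvtColor(c["frame"],cv2.COLOR_RGB2GRAY).astype(float)
def edge_rows(us,v0,v1,rising=True,th=130):
    out=[]
    for u in us:
        col=g[v0:v1,u]
        for i in range(len(col)-1):
            a,b=col[i],col[i+1]
            if (rising and a<th<=b) or (not rising and a>=th>b):
                out.append((u,v0+i+(th-a)/(b-a)));break
    return out
def edge_cols(vs,u0,u1,rising=True,th=130):
    out=[]
    for v in vs:
        r=g[v,u0:u1]
        for i in range(len(r)-1):
            a,b=r[i],r[i+1]
            if (rising and a<th<=b) or (not rising and a>=th>b):
                out.append((u0+i+(th-a)/(b-a),v));break
    return out
def line(pts,z):
    P=np.array([onz(c,u,v,z,T)[:2] for u,v in pts],np.float32)
    l=cv2.fitLine(P,cv2.DIST_HUBER,0,.01,.01).ravel();return l,P
def inter(l,m):
    A=np.array([[l[0],-m[0]],[l[1],-m[1]]]);t=np.linalg.solve(A,[m[2]-l[2],m[3]-l[3]]);return np.array([l[2]+t[0]*l[0],l[3]+t[0]*l[1]])
L={}
L['front']=line(edge_rows(range(110,345,3),155,175,True),.012)[0]
L['back']=line(edge_rows(range(170,260,3),255,272,False),.012)[0]
L['yp']=line(edge_cols(range(172,215,3),340,365,False),.012)[0]
L['ym']=line(edge_cols(range(172,220,3),88,115,True),.012)[0]
for k,l in L.items(): print(k,l,np.degrees(np.arctan2(l[1],l[0])))
C=[inter(L['back'],L['yp']),inter(L['back'],L['ym']),inter(L['front'],L['ym']),inter(L['front'],L['yp'])]
cen,th,res=fixfit(C);print(cen,np.degrees(th),res*1e3)
R=np.array([[np.cos(th),-np.sin(th)],[np.sin(th),np.cos(th)]])
F=lambda p:R.T@(np.array(p)[:2]-cen)*1e3
for n,u,v,z in [("knobL",202,440,.15),("knobR",340,440,.15),("leafL",215,200,.1),("leafR",298,200,.1),("leafbaseL",219,150,.062),("leafbaseR",298,150,.062),("carL",150,90,.045),("carR",312,90,.045),("scrtip",157,145,.09),("headR",400,145,.09)]:
    print(n,F(onz(c,240+u/5-.4,220+v/5-.4,z,T)))
for n,u,v in [("h1",347,99),("h2",356,170),("h3",122,127),("rib top",247,150)]:
    z=.030 if n!="rib top" else .084
    p=onz(c,90+u/2.9-.3,155+v/2.9-.3,z,T);print(n,p,F(p))
E
python3 m1.py
```

```text
front [ 0.03093806  0.9995213   0.43437895 -0.03282052] 88.22709
back [ 0.02744004  0.9996235   0.58426833 -0.05351089] 88.4276
yp [0.9974768  0.07099256 0.48238957 0.14638539] 4.0709987
ym [ 0.9995731  -0.02921733  0.47041926 -0.21202053] -1.6742675
[ 0.50962424 -0.03215658] -1.247463678262507 [[ 1.44052083  7.87384218]
 [-0.85835924 -1.47185151]
 [-1.85352141 -0.32494372]
 [ 1.27141943 -6.07707675]]
knobL [53.56418721 67.09944521]
knobR [54.01582061 96.12073816]
leafL [23.58949243 73.30651271]
leafR [23.81964115 92.81231884]
leafbaseL [28.90977106 77.47753027]
leafbaseR [29.14004412 97.97350765]
carL [19.28154185 60.25937948]
carR [ 19.72238002 103.68470414]
scrtip [14.07893012 60.09717628]
headR [ 14.75068762 118.34851052]
h1 [ 0.46436153 -0.05067512  0.03      ] [-44.84882754 -19.49955409]
h2 [ 0.49880092 -0.04884739  0.03      ] [-10.45738916 -16.92248804]
h3 [ 0.47464029 -0.1573268   0.03      ] [ -32.25062966 -125.90217858]
rib top [ 0.47081084 -0.08387463  0.084     ] [-37.67826674 -52.55078977]
```

```bash
sed -i "s/^L\['yp'\].*/yy=edge_cols(range(168,228,4),348,362,False);print(yy);L['yp']=line(yy,.012)[0]/" m1.py; python3 m1.py
```

```text
[(np.float64(355.3529411764706), 168), (np.float64(354.9767441860465), 172), (np.float64(354.7176470588235), 176), (np.float64(354.4117647058824), 180), (np.float64(354.0674157303371), 184), (np.float64(353.7560975609756), 188), (np.float64(353.4235294117647), 192), (np.float64(353.1979166666667), 196), (np.float64(352.8414634146341), 200), (np.float64(352.44827586206895), 204), (np.float64(352.20652173913044), 208), (np.float64(351.9220779220779), 212), (np.float64(351.4823529411765), 216), (np.float64(351.22727272727275), 220), (np.float64(350.9342105263158), 224)]
front [ 0.03093806  0.9995213   0.43437895 -0.03282052] 88.22709
back [ 0.02744004  0.9996235   0.58426833 -0.05351089] 88.4276
yp [ 0.99969345 -0.02475789  0.48277858  0.14760311] -1.4186673
ym [ 0.9995731  -0.02921733  0.47041926 -0.21202053] -1.6742675
[ 0.5096029  -0.03310181] -1.653941154547555 [[-0.05063072  0.29624691]
 [ 0.45302439 -0.02703432]
 [-0.56907877  0.05606124]
 [ 0.16692352 -0.32527383]]
knobL [53.08086244 68.42321627]
knobR [53.3265984  97.44698293]
leafL [23.0628871  74.41747776]
leafR [23.15464978 93.92442579]
leafbaseL [28.35344136 78.62613408]
leafbaseR [28.43830378 99.1232293 ]
carL [18.84760535 61.34011093]
carR [ 18.98035968 104.76747023]
scrtip [13.64627527 61.14100286]
headR [ 13.90476279 119.39563687]
h1 [ 0.46436153 -0.05067512  0.03      ] [-44.71531554 -18.87177628]
h2 [ 0.49880092 -0.04884739  0.03      ] [-10.34302513 -16.05079154]
h3 [ 0.47464029 -0.1573268   0.03      ] [ -31.3625814  -125.18234763]
rib top [ 0.47081084 -0.08387463  0.084     ] [-37.31045945 -51.87131005]
```

```bash
cat >> h.py <<'E'
CEN=np.array([.5096,-.0331]);TH=np.radians(-1.65)
RF=np.array([[np.cos(TH),-np.sin(TH)],[np.sin(TH),np.cos(TH)]])
def W(x,y,z): # fixture mm -> world m
    p=CEN+RF@np.array([x,y])/1e3;return np.array([p[0],p[1],z/1e3])
def FX(p): q=RF.T@(np.array(p[:2])-CEN)*1e3;return np.array([q[0],q[1],p[2]*1e3])
def yaw(q): R=qR(q);return np.degrees(np.arctan2(R[1,0],R[0,0]))
def st():
    s=env.get_state();f=s["wrist_force"];ff=RF.T@f[:2]
    print("t %.2f tcpF"%s["clock"],FX(s["tcp_pos"]).round(2),"yaw %.2f"%yaw(s["orientation"]),"fF",ff.round(2),f[2].round(2),"gap %.2f"%(s["finger_gap"]*1e3))
    return s
def go(x,y,z):
    s=st();d=W(x,y,z)-s["tcp_pos"];print("delta mm",(d*1e3).round(2),"units",(d/.04).round(3))
E
python3 - <<'E'
from h import *
go(53.5,83,190);print(W(53.5,83,146))
s=env.get_state();print(np.linalg.norm(W(53.5,83,0)[:2]))
E
```

```text
t 2.20 tcpF [-80.61  47.02 306.9 ] yaw 178.73 fF [0.95 1.3 ] -0.26 gap 85.15
delta mm [ 135.09   32.1  -116.9 ] units [ 3.377  0.803 -2.922]
[0.56546772 0.04832511 0.146     ]
0.5675289007219447
```

Request:
move_arm([
  [[0.84,0.2,-0.5],[0,0,-0.05],0.5],
  [[0.84,0.2,-0.5],[0,0,0],0.5],
  [[0.84,0.2,-0.5],[0,0,0],0.5],
  [[0.84,0.2,-0.5],[0,0,0],0.5],
  [[0,0,-0.4],[0,0,0],0.5],
])

```text
clock: 2.7
tcp_pos: [0.5668, 0.0453, 0.2076]
orientation: [-0.0, 0.021, 1.0, 0.0]
wrist_force: [-1.0, 0.0, -0.6]
finger_gap: 0.0638
```

```bash
python3 - <<'E'
from h import *
st();s,c=snap("wrist","w2");go(53.5,83,146)
E
```

```text
t 2.70 tcpF [ 54.93  80.02 207.65] yaw 177.61 fF [-1.02 -0.02] -0.58 gap 63.84
t 2.75 tcpF [ 51.67  79.76 205.14] yaw 177.60 fF [-1.16 -1.03] -1.53 gap 64.00
delta mm [  1.93   3.18 -59.14] units [ 0.048  0.08  -1.479]
```

View pics/w2.png

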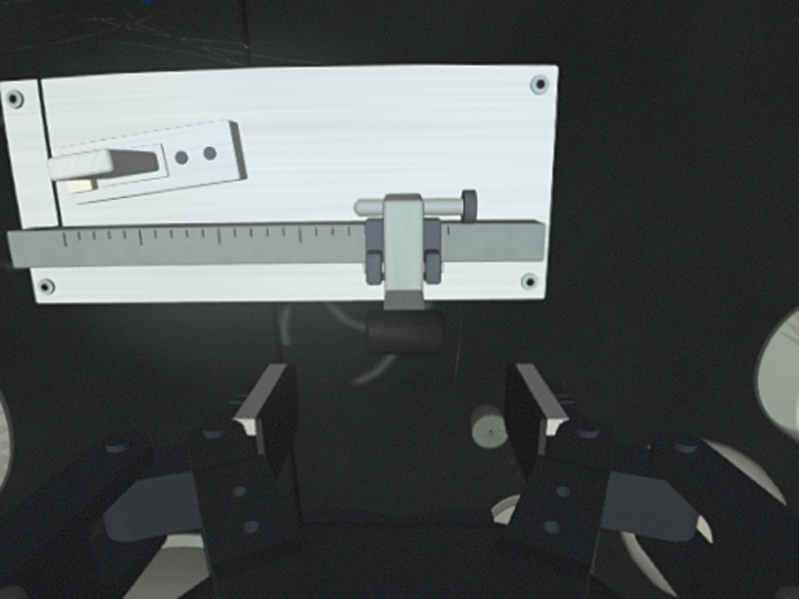

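Request:
move_arm([
  [[0,0,0],[0,0,0],0.4],
  [[0,0,0],[0,0,0],0.4],
])

```text
clock: 2.95
tcp_pos: [0.5634, 0.0446, 0.211]
orientation: [0.0, 0.021, 1.0, 0.0]
wrist_force: [0.4, -0.1, 0.4]
finger_gap: 0.06
```

```bash
python3 - <<'E'
from h import *
st();s,c=snap("wrist","w3");go(53.5,83,146)
T=wristT(c,s)
f=c["frame"];cv2.imwrite("pics/w3c.png",cv2.cvtColor(cv2.resize(f[100:250,210:330],None,fx=4,fy=4,interpolation=2),cv2.COLOR_RGB2BGR))
E
```

```text
t 2.95 tcpF [ 51.52  79.22 211.04] yaw 177.57 fF [ 0.45 -0.04] 0.42 gap 59.97
t 3.00 tcpF [ 51.78  79.2  211.61] yaw 177.56 fF [-0.4  -0.14] 0.3 gap 60.05
delta mm [  1.82   3.75 -65.61] units [ 0.046  0.094 -1.64 ]
```

View pics/w3c.png

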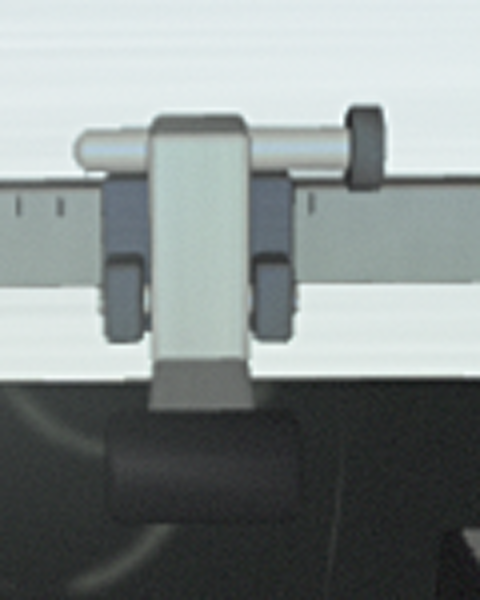

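```bash
python3 - <<'E'
from h import *
import pickle
s,c=pickle.load(open("w3.pkl","rb"));T=wristT(c,s)
P=lambda u,v,z:FX(onz(c,210+u/4-.4,100+v/4-.4,z,T)).round(2)
print("knob",P(105,470,.15),P(299,470,.15),P(200,410,.15),P(200,522,.15))
print("leaf",P(150,350,.13),P(250,350,.13))
print("tip",P(74,150,.107),"head",P(385,150,.107))
print("ears",P(103,300,.066),P(297,300,.066))
print("car",P(103,182,.05),P(294,182,.05))
print("fence back/front top",P(400,283,.038),P(400,180,.038), P(10,283,.038),P(10,185,.038))
print("TCP proj", (proj(c,s["tcp_pos"],T)-[210,100])*4)
# bed corners here
for u,v in [(557,66),(547,299),(36,303)]: print(FX(onz(c,u/1.56,v/1.56,.012,T)).round(1))
E
```

```text
knob [ 51.5   65.48 150.  ] [ 51.94  96.01 150.  ] [ 41.85  80.54 150.  ] [ 60.48  80.33 150.  ]
leaf [ 37.15  72.29 130.  ] [ 37.39  89.27 130.  ]
tip [  5.29  58.5  107.  ] head [  6.04 114.98 107.  ]
ears [41.66 59.94 66.  ] [ 42.26 102.73  66.  ]
car [17.5  59.63 50.  ] [ 18.1  103.23  50.  ]
fence back/front top [ 44.24 130.21  38.  ] [ 19.27 129.51  38.  ] [42.92 35.42 38.  ] [19.18 36.59 38.  ]
TCP proj [192.61404729 653.15663394]
[-77. 178.  12.]
[ 73.3 180.   12. ]
[  71.1 -184.3   12. ]
```

```bash
python3 - <<'E'
from h import *
go(51.7,80.8,146)
E
```

```text
t 3.00 tcpF [ 51.78  79.2  211.61] yaw 177.56 fF [-0.4  -0.14] 0.3 gap 60.05
delta mm [-4.000e-02  1.600e+00 -6.561e+01] units [-1.00e-03  4.00e-02 -1.64e+00]
```

Request:
move_arm([
  [[0,0.04,-0.6],[0,0,0.1],0.2],
  [[0,0,-0.5],[0,0,0],0.1],
  [[0,0,-0.54],[0,0,0],0.0],
  [[0,0,0],[0,0,0],-0.1],
], newtons=20)

```text
clock: 3.4
tcp_pos: [0.5619, 0.0463, 0.1435]
orientation: [-0.001, 0.014, 1.0, 0.0]
wrist_force: [0.2, 0.9, -0.4]
finger_gap: 0.0383
```

```bash
python3 - <<'E'
from h import *
st();s,c=snap("wrist","w4");st()
E
```

```text
t 3.40 tcpF [ 50.01  80.83 143.54] yaw 178.36 fF [0.21 0.86] -0.36 gap 38.31
t 3.45 tcpF [ 50.96  80.85 145.08] yaw 178.37 fF [0.33 0.12] 0.15 gap 38.58
```

View pics/w4.png

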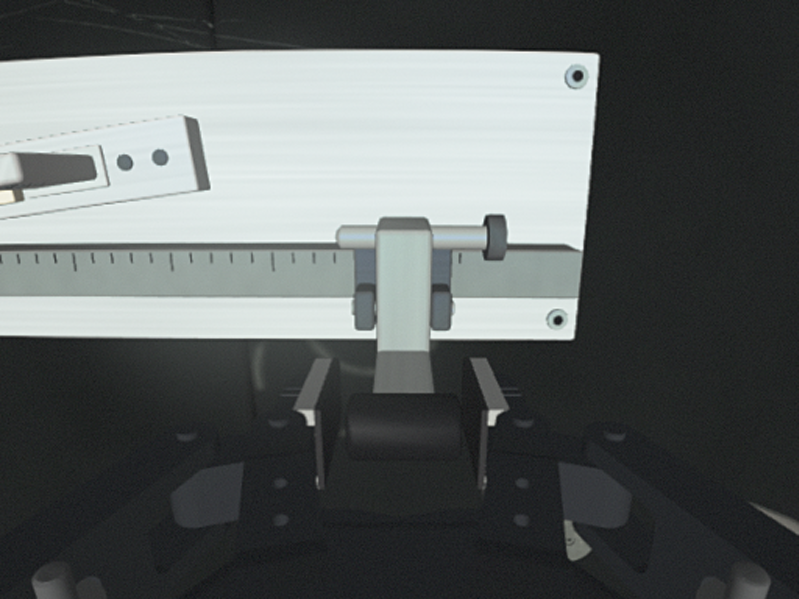

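Request:
move_arm([
  [[0,0.012,0],[0,0,0],-0.16],
  [[0,0,0],[0,0,0],-0.2],
  [[0,0,0],[0,0,0],-0.23],
  [[0,0,0],[0,0,0],-0.25],
])

```text
clock: 3.85
tcp_pos: [0.5642, 0.0469, 0.1456]
orientation: [0.001, 0.014, 1.0, 0.0]
wrist_force: [-0.1, 0.1, 0.1]
finger_gap: 0.032
```

```bash
python3 - <<'E'
from h import *
st();s,c=snap("wrist","w5");st()
cv2.imwrite("pics/w5c.png",cv2.cvtColor(cv2.resize(c["frame"][215:320,185:325],None,fx=5,fy=5,interpolation=2),cv2.COLOR_RGB2BGR))
E
```

```text
t 3.85 tcpF [ 52.26  81.49 145.57] yaw 178.39 fF [-0.1   0.06] 0.08 gap 32.02
t 3.90 tcpF [ 52.11  81.48 145.33] yaw 178.39 fF [-0.25  0.08] 0.21 gap 31.90
```

View pics/w5c.png

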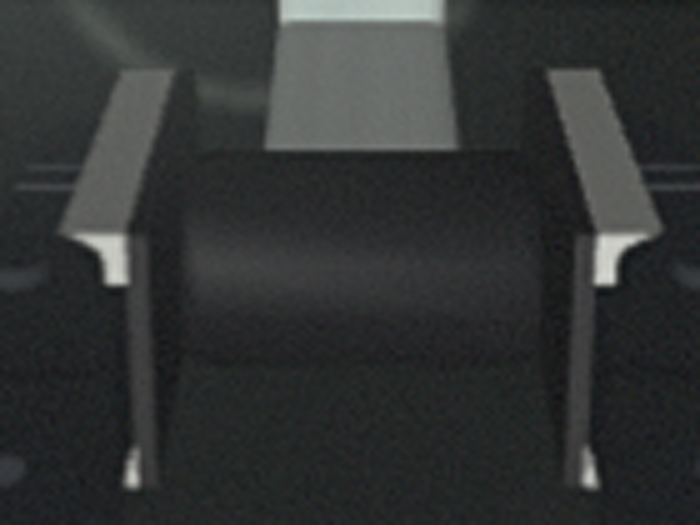

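Request:
move_arm([
  [[0,0,0],[0,0,0],-0.27],
  [[0,0,0],[0,0,0],-0.285],
])

```text
clock: 4.1
tcp_pos: [0.5637, 0.0469, 0.1447]
orientation: [0.0, 0.014, 1.0, 0.0]
wrist_force: [0.6, -0.2, 0.5]
finger_gap: 0.0307
```

Request:
move_arm([
  [[0,0,0],[0,0,0],-0.3],
  [[0,0,0],[0,0,0],-0.31],
])

```text
clock: 4.3
tcp_pos: [0.5637, 0.0469, 0.1447]
orientation: [-0.0, 0.014, 1.0, 0.0]
wrist_force: [-0.4, 0.7, 1.4]
finger_gap: 0.0299
```

```bash
python3 - <<'E'
from h import *
st()
def arc(a,b,n):
    t=np.linspace(a,b,n+1);x=42-88*np.cos(t);z=62+88*np.sin(t)
    P=np.array([W(*q) for q in zip(x,0*x,z)]);D=np.diff(P,axis=0)/.04
    for i in range(0,n,5): print([[list(map(float,r.round(3))),[0,0,0],-0.4] for r in D[i:i+5]])
arc(1.676,0,20)
E
```

```text
t 4.30 tcpF [ 51.77  81.56 144.74] yaw 178.39 fF [-0.38  0.7 ] 1.36 gap 29.94
[[[-0.184, 0.005, 0.012], [0, 0, 0], -0.4], [[-0.184, 0.005, -0.004], [0, 0, 0], -0.4], [[-0.183, 0.005, -0.019], [0, 0, 0], -0.4], [[-0.181, 0.005, -0.034], [0, 0, 0], -0.4], [[-0.177, 0.005, -0.049], [0, 0, 0], -0.4]]
[[[-0.173, 0.005, -0.064], [0, 0, 0], -0.4], [[-0.167, 0.005, -0.078], [0, 0, 0], -0.4], [[-0.16, 0.005, -0.092], [0, 0, 0], -0.4], [[-0.151, 0.004, -0.105], [0, 0, 0], -0.4], [[-0.142, 0.004, -0.117], [0, 0, 0], -0.4]]
[[[-0.132, 0.004, -0.129], [0, 0, 0], -0.4], [[-0.12, 0.003, -0.139], [0, 0, 0], -0.4], [[-0.108, 0.003, -0.149], [0, 0, 0], -0.4], [[-0.095, 0.003, -0.158], [0, 0, 0], -0.4], [[-0.082, 0.002, -0.165], [0, 0, 0], -0.4]]
[[[-0.068, 0.002, -0.171], [0, 0, 0], -0.4], [[-0.053, 0.002, -0.176], [0, 0, 0], -0.4], [[-0.038, 0.001, -0.18], [0, 0, 0], -0.4], [[-0.023, 0.001, -0.183], [0, 0, 0], -0.4], [[-0.008, 0.0, -0.184], [0, 0, 0], -0.4]]
```

Request:
move_arm([
  [[0,0,0],[0,0,0],-0.4],
  [[-0.184,0.005,0.012],[0,0,0],-0.4],
  [[-0.184,0.005,-0.004],[0,0,0],-0.4],
  [[-0.183,0.005,-0.019],[0,0,0],-0.4],
  [[-0.181,0.005,-0.034],[0,0,0],-0.4],
], newtons=20)

```text
clock: 4.8
tcp_pos: [0.5342, 0.0478, 0.1432]
orientation: [0.001, 0.014, 1.0, 0.0]
wrist_force: [2.5, 1.6, -0.3]
finger_gap: 0.0296
```

Request:
move_arm([
  [[-0.177,0.005,-0.049],[0,0,0],-0.4],
  [[-0.173,0.005,-0.064],[0,0,0],-0.4],
  [[-0.167,0.005,-0.078],[0,0,0],-0.4],
  [[-0.16,0.005,-0.092],[0,0,0],-0.4],
  [[-0.151,0.004,-0.105],[0,0,0],-0.4],
])

```text
clock: 5.3
tcp_pos: [0.5005, 0.0489, 0.1272]
orientation: [-0.0, 0.014, 1.0, 0.0]
wrist_force: [2.3, 3.0, 3.8]
finger_gap: 0.0296
```

Request:
move_arm([
  [[-0.142,0.004,-0.117],[0,0,0],-0.4],
  [[-0.132,0.004,-0.129],[0,0,0],-0.4],
  [[-0.12,0.003,-0.139],[0,0,0],-0.4],
  [[-0.108,0.003,-0.149],[0,0,0],-0.4],
  [[-0.095,0.003,-0.158],[0,0,0],-0.4],
])

```text
clock: 5.8
tcp_pos: [0.4767, 0.0496, 0.099]
orientation: [-0.0, 0.014, 1.0, 0.0]
wrist_force: [0.3, 5.2, 3.2]
finger_gap: 0.0295
```

Request:
move_arm([
  [[-0.082,0.008,-0.165],[0,0,0],-0.4],
  [[-0.068,0.008,-0.171],[0,0,0],-0.4],
])

```text
clock: 6.0
tcp_pos: [0.4708, 0.0499, 0.0855]
orientation: [-0.0, 0.014, 1.0, -0.0]
wrist_force: [-0.3, 3.9, 2.1]
finger_gap: 0.0297
```

Request:
move_arm([
  [[-0.053,0.008,-0.176],[0,0,0],-0.4],
  [[-0.038,0.006,-0.18],[0,0,0],-0.4],
  [[-0.023,0.003,-0.16],[0,0,0],-0.4],
])

```text
clock: 6.3
tcp_pos: [0.4664, 0.0501, 0.0648]
orientation: [-0.0, 0.014, 1.0, -0.001]
wrist_force: [-1.7, 0.4, 3.1]
finger_gap: 0.0296
```

```bash
python3 - <<'E'
from h import *
st()
E
```

```text
t 6.30 tcpF [-45.53  81.89  64.85] yaw 178.36 fF [-1.76  0.36] 3.05 gap 29.61
```

Request:
move_arm([
  [[-0.005,0,-0.1],[0,0,0],-0.4],
  [[0,0,-0.06],[0,0,0],-0.4],
])

```text
clock: 6.5
tcp_pos: [0.4661, 0.0502, 0.0586]
orientation: [-0.001, 0.014, 1.0, -0.0]
wrist_force: [-2.6, -2.1, 3.6]
finger_gap: 0.0297
```

Request:
move_arm([
  [[0,0,-0.04],[0,0,0],-0.4],
  [[0,0,0],[0,0,0],-0.4],
])

```text
clock: 6.7
tcp_pos: [0.4661, 0.0502, 0.0572]
orientation: [-0.001, 0.014, 1.0, -0.0]
wrist_force: [-1.7, -2.5, 0.2]
finger_gap: 0.0299
```

Request:
move_arm([
  [[0,-0.003,-0.03],[0,0,0],-0.4],
  [[0,0,-0.03],[0,0,0],-0.4],
])

```text
clock: 6.9
tcp_pos: [0.4662, 0.0502, 0.0552]
orientation: [-0.0, 0.014, 1.0, -0.0]
wrist_force: [-3.2, -3.7, 3.3]
finger_gap: 0.0296
```

Request:
move_arm([
  [[0,-0.003,-0.02],[0,0,0],-0.4],
  [[0,0,-0.02],[0,0,0],-0.4],
])

```text
clock: 7.1
tcp_pos: [0.4663, 0.0502, 0.0541]
orientation: [-0.0, 0.014, 1.0, -0.0]
wrist_force: [-7.5, -3.6, 14.6]
finger_gap: 0.0298
```

Request:
move_arm([
  [[0,0,0],[0,0,0],-0.2],
  [[0,0,0],[0,0,0],0],
  [[0,0,0],[0,0,0],0.1],
])

```text
clock: 7.4
tcp_pos: [0.4671, 0.0507, 0.0536]
orientation: [0.0, 0.014, 1.0, 0.0]
wrist_force: [-0.7, 0.6, 0.1]
finger_gap: 0.0471
```

```bash
python3 - <<'E'
from h import *
st();s,c=snap("wrist","w6");st()
E
```

```text
t 7.40 tcpF [-44.85  82.53  53.62] yaw 178.41 fF [-0.72  0.61] 0.11 gap 47.10
t 7.45 tcpF [-44.96  82.47  53.61] yaw 178.41 fF [ 0.07 -0.16] 0.57 gap 46.97
```

View pics/w6.png

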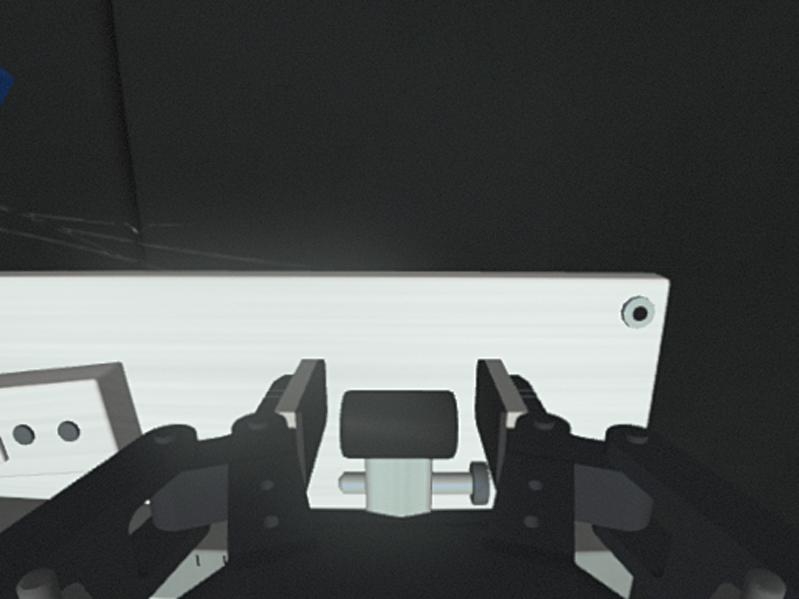

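```bash
python3 - <<'E'
from h import *
go(-20,-82,190)
E
```

```text
t 7.45 tcpF [-44.96  82.47  53.61] yaw 178.41 fF [ 0.07 -0.16] 0.57 gap 46.97
delta mm [  20.21 -165.12  136.39] units [ 0.505 -4.128  3.41 ]
```

Request:
move_arm([
  [[0,0,1],[0,0,0],0.2],
  [[0,0,1],[0,0,-0.5],0.5],
  [[0.05,-0.35,1],[0,0,-0.95],1],
  [[0.05,-0.35,0.4],[0,0,-0.95],1],
  [[0.05,-0.35,0],[0,0,-0.95],1],
])

```text
clock: 7.95
tcp_pos: [0.475, 0.0079, 0.193]
orientation: [0.003, 0.248, 0.969, 0.001]
wrist_force: [0.0, 0.6, 0.0]
finger_gap: 0.0853
```

Request:
move_arm([
  [[0.05,-0.4,0],[0,0,-0.95],1],
  [[0.05,-0.4,0],[0,0,-0.95],1],
  [[0.05,-0.4,0],[0,0,-0.95],1],
  [[0.05,-0.4,0],[0,0,-0.95],1],
  [[0.05,-0.4,0],[0,0,-0.95],1],
])

```text
clock: 8.45
tcp_pos: [0.4829, -0.0721, 0.1896]
orientation: [0.0, 0.55, 0.835, 0.0]
wrist_force: [-0.1, -0.1, 0.2]
finger_gap: 0.0853
```

Request:
move_arm([
  [[0.05,-0.4,0],[0,0,-0.95],1],
  [[0.04,-0.4,0],[0,0,-0.95],1],
  [[0,0,0],[0,0,-0.44],1],
  [[0,0,0],[0,0,0],1],
])

```text
clock: 8.85
tcp_pos: [0.4864, -0.104, 0.1894]
orientation: [-0.0, 0.677, 0.736, 0.0]
wrist_force: [1.0, -0.4, -0.6]
finger_gap: 0.0853
```

```bash
python3 - <<'E'
from h import *
st();s,c=snap("wrist","w7")
E
```

```text
t 8.85 tcpF [-21.17 -71.53 189.43] yaw 94.82 fF [ 1.04 -0.42] -0.61 gap 85.30
```

View pics/w7.png

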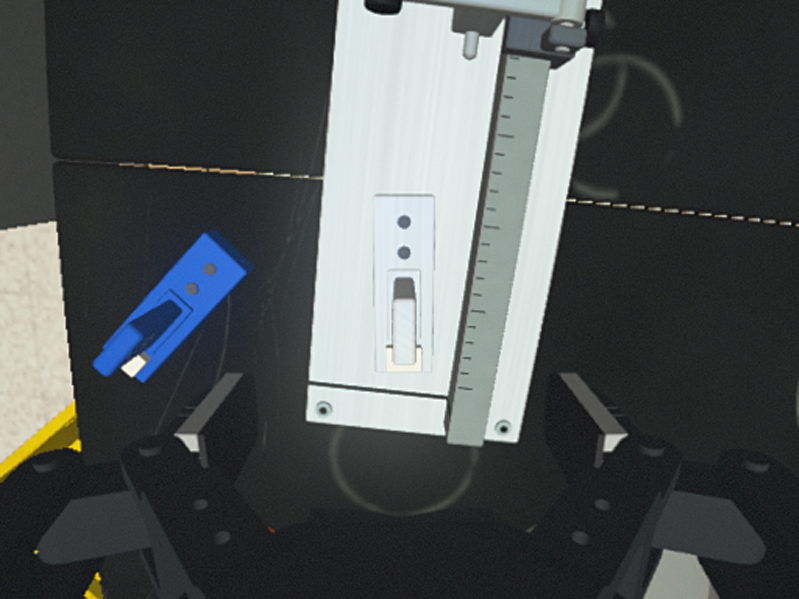

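```bash
python3 - <<'E'
from h import *
import pickle
s,c=pickle.load(open("w7.pkl","rb"));T=wristT(c,s)
P=lambda u,v,z:FX(onz(c,u/1.56-.2,v/1.56-.2,z,T)).round(1)
print("rib",P(393,297,.084),P(415,297,.084),P(393,364,.084),P(415,364,.084))
print("holder",P(374,196,.03),P(433,196,.03),P(374,371,.03),P(434,372,.03))
print("tip",P(470,58,.021))
print("bed",P(308,420,.012),P(519,441,.012),P(338,5,.012),"fence front top end",P(447,441,.038),P(506,60,.038))
print(proj(c,s["tcp_pos"],T)*1.56)
go(*FX(s["tcp_pos"]))
E
```

```text
rib [-25.4 -66.6  84. ] [-14.7 -65.4  84. ] [ -21.6 -101.6   84. ] [ -10.5 -100.3   84. ]
holder [-42.  -22.4  30. ] [ -8.4 -18.6  30. ] [ -31.4 -129.9   30. ] [   6.3 -126.4   30. ]
tip [ 3.2 59.2 21. ]
bed [ -73.5 -179.7   12. ] [  75.1 -179.7   12. ] [-74.  81.  12.] fence front top end [  19.9 -169.6   38. ] [20.4 56.7 38. ]
[400.066277   409.30820538]
t 8.90 tcpF [-21.24 -71.21 189.48] yaw 94.93 fF [0.34 0.72] 0.95 gap 85.18
delta mm [ 0.06 -0.32 -0.05] units [ 0.001 -0.008 -0.001]
```

```bash
python3 - <<'E'
from h import *
go(-18,-83.5,62)
E
```

```text
t 8.90 tcpF [-21.24 -71.21 189.48] yaw 94.93 fF [0.34 0.72] 0.95 gap 85.18
delta mm [   2.88  -12.38 -127.48] units [ 0.072 -0.309 -3.187]
```

Request:
move_arm([
  [[0.072,-0.309,-0.3],[0,0,0],0.4],
  [[0,0,-0.9],[0,0,0],0.2],
  [[0,0,-0.9],[0,0,0],0],
  [[0,0,-0.8],[0,0,0],0],
  [[0,0,-0.27],[0,0,0],-0.1],
])

```text
clock: 9.4
tcp_pos: [0.4866, -0.1152, 0.0591]
orientation: [-0.003, 0.676, 0.737, -0.001]
wrist_force: [-0.4, 1.0, -0.5]
finger_gap: 0.0384
```

```bash
python3 - <<'E'
from h import *
st();s,c=snap("wrist","w8");st()
E
```

```text
t 9.40 tcpF [-20.58 -82.76  59.08] yaw 94.93 fF [-0.46  0.95] -0.53 gap 38.36
t 9.45 tcpF [-20.58 -82.71  59.03] yaw 94.92 fF [-0.84 -0.31] -1.3 gap 37.99
```

View pics/w8.png

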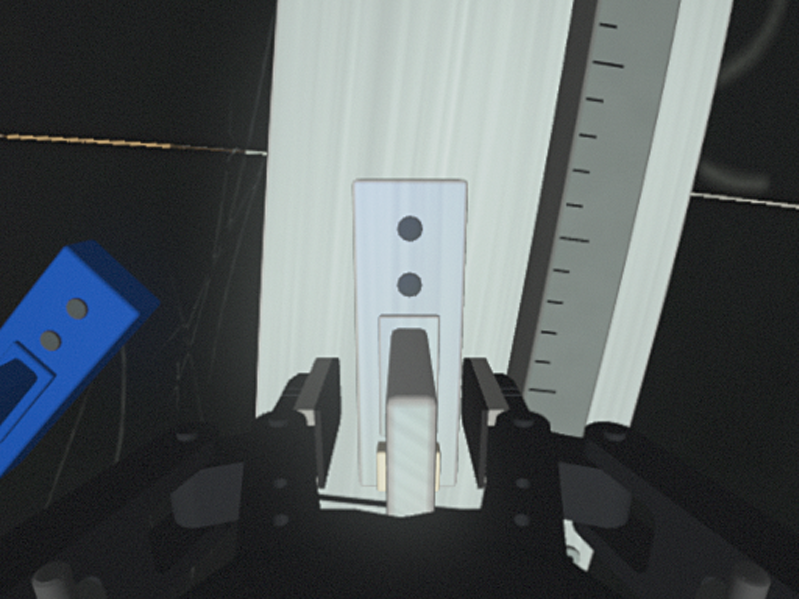

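Request:
move_arm([
  [[0.04,0,0.06],[0,0,0],-0.3],
  [[0,0,0],[0,0,0],-0.6],
  [[0,0,0],[0,0,0],-0.75],
  [[0,0,0],[0,0,0],-1],
  [[0,0,0],[0,0,0],-1],
], newtons=25)

```text
clock: 9.95
tcp_pos: [0.4924, -0.1167, 0.0671]
orientation: [0.002, 0.676, 0.737, 0.001]
wrist_force: [-0.2, -0.3, 6.2]
finger_gap: 0.0113
```

```bash
python3 - <<'E'
from h import *
st()
E
```

```text
t 9.95 tcpF [-14.8  -84.04  67.09] yaw 94.88 fF [-0.24 -0.29] 6.22 gap 11.30
```

Request:
move_arm([
  [[0.05,0,0.02],[0,0,-0.42],-1],
  [[0.05,0,0],[0,0,-0.4],-1],
  [[0.1,0,0],[0,0,0],-1],
  [[0,0,0],[0,0,0],-1],
])

```text
clock: 10.35
tcp_pos: [0.4999, -0.1163, 0.0671]
orientation: [0.001, 0.717, 0.697, 0.0]
wrist_force: [-0.0, 0.5, 5.0]
finger_gap: 0.0118
```

```bash
python3 - <<'E'
from h import *
st()
E
```

```text
t 10.35 tcpF [ -7.32 -83.44  67.06] yaw 88.39 fF [-0.04  0.47] 5.02 gap 11.83
```

Request:
move_arm([
  [[0.05,0,0.03],[0,0,0],-1],
  [[0.05,0,0],[0,0,0],-1],
  [[0.05,0,0],[0,0,0],-1],
  [[0,0,0],[0,0,0],-1],
])

```text
clock: 10.75
tcp_pos: [0.5051, -0.116, 0.0671]
orientation: [0.0, 0.717, 0.697, 0.0]
wrist_force: [0.8, -0.3, -0.8]
finger_gap: 0.0118
```

```bash
python3 - <<'E'
from h import *
st();s,c=snap("wrist","w9");st()
E
```

```text
t 10.75 tcpF [ -2.14 -82.95  67.09] yaw 88.33 fF [ 0.81 -0.23] -0.83 gap 11.76
t 10.80 tcpF [ -2.23 -82.98  67.1 ] yaw 88.33 fF [-0.17  0.42] -1.72 gap 11.89
```

View pics/w9.png

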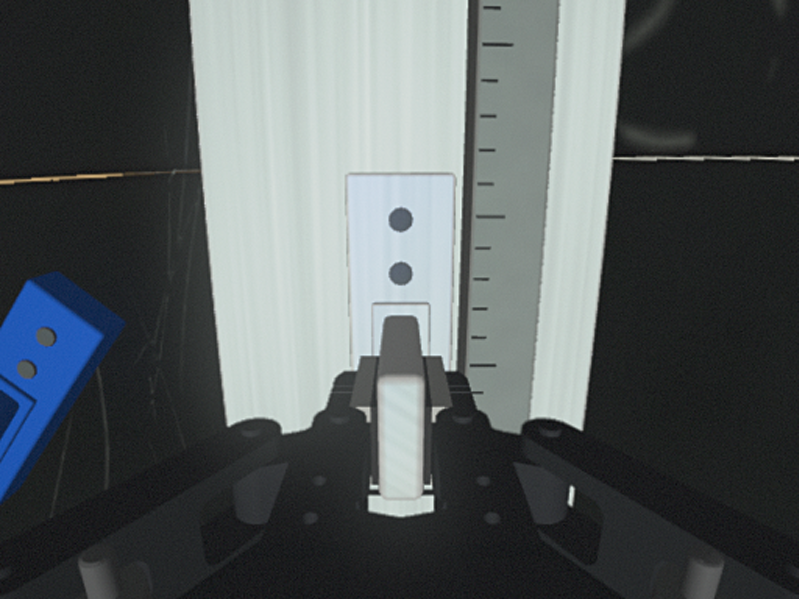

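Request:
move_arm([
  [[0.05,0,-0.01],[0,0,0],-1],
  [[0.025,0,0],[0,0,0],-1],
  [[0,0,0],[0,0,0],-1],
])

```text
clock: 11.1
tcp_pos: [0.5081, -0.1161, 0.0671]
orientation: [0.0, 0.717, 0.697, 0.0]
wrist_force: [-0.3, 0.3, 2.5]
finger_gap: 0.012
```

Request:
move_arm([
  [[0.025,0,0],[0,0,0],-1],
  [[0,0,0],[0,0,0],-1],
])

```text
clock: 11.3
tcp_pos: [0.5088, -0.116, 0.0671]
orientation: [0.0, 0.717, 0.697, 0.0]
wrist_force: [-1.3, 1.8, 4.3]
finger_gap: 0.0115
```

Request:
move_arm([
  [[0.02,0,0],[0,0,0],-1],
  [[0,0,0],[0,0,0],-1],
])

```text
clock: 11.5
tcp_pos: [0.5089, -0.116, 0.0671]
orientation: [-0.0, 0.718, 0.696, -0.0]
wrist_force: [-4.4, -0.3, 5.8]
finger_gap: 0.0121
```

Request:
move_arm([
  [[0.007,0.2,0.02],[0,0,0],-1],
  [[0.006,0.2,0],[0,0,0],-1],
])

```text
clock: 11.7
tcp_pos: [0.5094, -0.0995, 0.0671]
orientation: [-0.001, 0.718, 0.696, -0.0]
wrist_force: [-2.0, -1.4, -1.0]
finger_gap: 0.0116
```

```bash
python3 - <<'E'
from h import *
st()
E
```

```text
t 11.70 tcpF [  1.76 -66.38  67.12] yaw 88.27 fF [-1.97 -1.46] -0.95 gap 11.59
```

Request:
move_arm([
  [[0.006,0.22,0],[0,0,0],-1],
  [[0.007,0.22,0],[0,0,0],-1],
  [[0.006,0.22,0],[0,0,0],-1],
  [[0.006,0.22,0],[0,0,0],-1],
  [[0.006,0.2,0],[0,0,0],-1],
])

```text
clock: 12.2
tcp_pos: [0.5109, -0.0556, 0.0673]
orientation: [-0.0, 0.717, 0.697, -0.0]
wrist_force: [-1.7, 0.6, -2.2]
finger_gap: 0.0117
```

```bash
python3 - <<'E'
from h import *
st();s,c=snap("wrist","w10");st()
E
```

```text
t 12.20 tcpF [  1.91 -22.5   67.35] yaw 88.34 fF [-1.72  0.51] -2.15 gap 11.73
t 12.25 tcpF [  1.82 -21.51  67.36] yaw 88.39 fF [-1.27  1.39] -2.93 gap 11.44
```

View pics/w10.png

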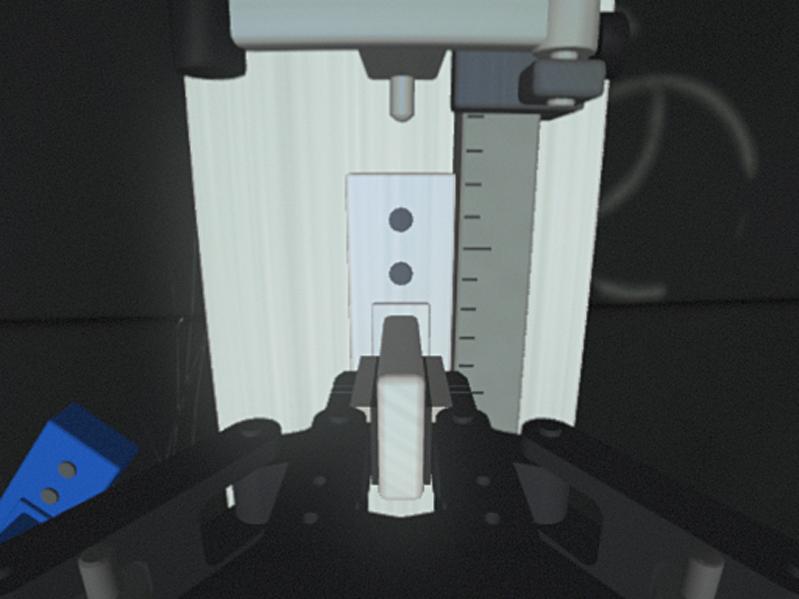

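```bash
python3 - <<'E'
from h import *
import pickle
s,c=pickle.load(open("w10.pkl","rb"));T=wristT(c,s)
P=lambda u,v,z:FX(onz(c,u/1.56-.2,v/1.56-.2,z,T)).round(1)
print("tip",P(401,122,.021),"end",P(348,174,.03),P(455,174,.03),"fence",P(455,110,.038),P(455,370,.038),"end hi-x",P(455,300,.03))
E
```

```text
tip [ 2.2 58.6 21. ] end [-14.9  41.7  30. ] [19.6 41.7 30. ] fence [18.3 60.4 38. ] [ 20.6 -23.   38. ] end hi-x [20.7 -0.4 30. ]
```

Request:
move_arm([
  [[0.003,0.1,-0.008],[0,0,0],-1],
  [[0.003,0.1,0],[0,0,0],-1],
  [[0.003,0.1,0],[0,0,0],-1],
  [[0,0,0],[0,0,0],-1],
])

```text
clock: 12.65
tcp_pos: [0.5113, -0.0442, 0.0672]
orientation: [-0.0, 0.717, 0.697, 0.0]
wrist_force: [-3.6, 1.0, -2.5]
finger_gap: 0.0114
```

Request:
move_arm([
  [[0.001,0.03,0],[0,0,0],-1],
  [[0.001,0.02,0],[0,0,0],-1],
])

```text
clock: 12.85
tcp_pos: [0.5114, -0.0429, 0.0672]
orientation: [-0.0, 0.718, 0.696, -0.0]
wrist_force: [-3.5, -0.7, -2.7]
finger_gap: 0.0118
```

Request:
move_arm([
  [[-0.01,0.02,0],[0,0,0],-1],
  [[0,0.02,0],[0,0,0],-1],
])

```text
clock: 13.05
tcp_pos: [0.5114, -0.0413, 0.0673]
orientation: [0.0, 0.718, 0.697, 0.0]
wrist_force: [-2.4, -0.2, -3.7]
finger_gap: 0.0119
```

Request:
move_arm([
  [[0,0.015,0],[0,0,0],-1],
  [[0,0.01,0],[0,0,0],-1],
])

```text
clock: 13.25
tcp_pos: [0.5114, -0.0402, 0.0674]
orientation: [0.0, 0.717, 0.697, 0.0]
wrist_force: [-2.8, -1.2, -2.9]
finger_gap: 0.0116
```

Request:
move_arm([
  [[0,0.015,0],[0,0,0],-1],
])

```text
clock: 13.35
tcp_pos: [0.5114, -0.0396, 0.0674]
orientation: [0.0, 0.717, 0.697, 0.0]
wrist_force: [-2.8, -0.6, -3.0]
finger_gap: 0.0115
```

Request:
move_arm([
  [[0,0.015,0],[0,0,0],-1],
])

```text
clock: 13.45
tcp_pos: [0.5114, -0.0392, 0.0674]
orientation: [0.0, 0.717, 0.697, -0.0]
wrist_force: [-3.7, -3.0, -3.1]
finger_gap: 0.0116
```

Request:
move_arm([
  [[-0.005,0,-0.015],[0,0,0],-1],
])

```text
clock: 13.55
tcp_pos: [0.5114, -0.0392, 0.0671]
orientation: [0.0, 0.717, 0.697, -0.0]
wrist_force: [-4.7, -1.1, 4.5]
finger_gap: 0.0114
```

Request:
move_arm([
  [[0,0,0],[0,0,0],-1],
])

```text
clock: 13.65
tcp_pos: [0.5114, -0.0392, 0.0671]
orientation: [0.0, 0.718, 0.697, 0.0]
wrist_force: [-2.8, -2.3, -0.1]
finger_gap: 0.012
```

Request:
move_arm([
  [[0,0.012,0],[0,0,0],-1],
  [[0,0,0],[0,0,0],-1],
])

```text
clock: 13.85
tcp_pos: [0.5114, -0.0391, 0.0671]
orientation: [0.001, 0.718, 0.696, -0.0]
wrist_force: [-3.3, -3.8, 0.2]
finger_gap: 0.0114
```

Request:
move_arm([
  [[0,0,0],[0,0,0],-1],
])

```text
clock: 13.95
tcp_pos: [0.5114, -0.0391, 0.0671]
orientation: [0.001, 0.718, 0.696, -0.0]
wrist_force: [-4.3, -4.3, 0.4]
finger_gap: 0.0115
```

```bash
python3 - <<'E'
from h import *
for i in range(4):
    s=st();c=eyes.read_camera("wrist")
cv2.imwrite("pics/w11.png",cv2.cvtColor(cv2.resize(c["frame"][:300,60:450],None,fx=2,fy=2,interpolation=2),cv2.COLOR_RGB2BGR))
E
```

```text
t 13.95 tcpF [ 1.98 -5.92 67.11] yaw 88.28 fF [-4.14 -4.42] 0.45 gap 11.53
t 14.00 tcpF [ 1.97 -5.9  67.08] yaw 88.29 fF [-4.03 -2.6 ] 0.07 gap 11.77
t 14.05 tcpF [ 1.99 -5.92 67.12] yaw 88.29 fF [-3.95 -3.44] 0.95 gap 11.90
t 14.10 tcpF [ 1.99 -5.91 67.08] yaw 88.29 fF [-3.61 -3.02] 1.02 gap 11.39
```

View pics/w11.png

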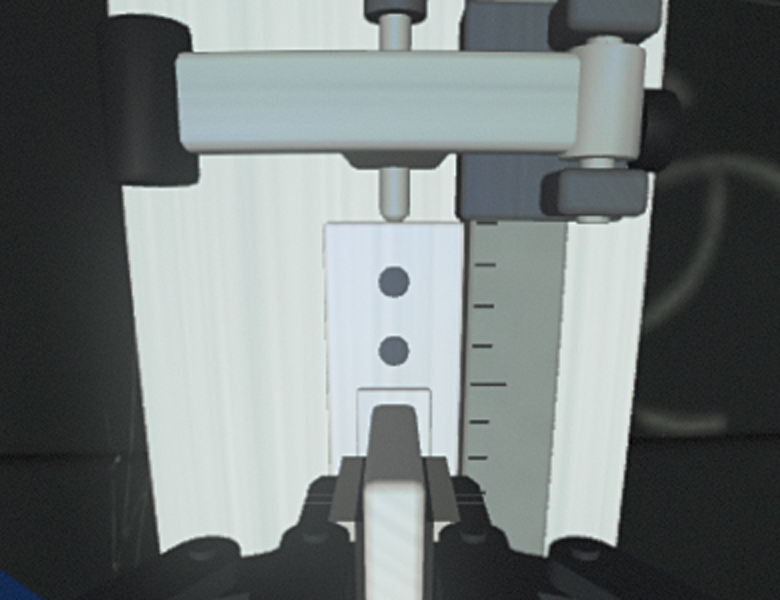

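Request:
move_arm([
  [[-0.005,0.015,0],[0,0,0],-1],
  [[0,0,0],[0,0,0],-1],
])

```text
clock: 14.35
tcp_pos: [0.5114, -0.0389, 0.0672]
orientation: [0.001, 0.718, 0.696, -0.0]
wrist_force: [-4.3, -4.7, -0.2]
finger_gap: 0.0116
```

```bash
python3 - <<'E'
from h import *
for i in range(6):
    s=st();c=eyes.read_camera("wrist")
E
```

```text
t 14.35 tcpF [ 1.96 -5.74 67.18] yaw 88.27 fF [-4.14 -4.78] -0.21 gap 11.60
t 14.40 tcpF [ 1.98 -5.73 67.17] yaw 88.27 fF [-3.93 -4.89] 0.04 gap 11.56
t 14.45 tcpF [ 2.   -5.74 67.19] yaw 88.27 fF [-3.85 -5.1 ] 0.89 gap 11.94
t 14.50 tcpF [ 1.99 -5.75 67.18] yaw 88.27 fF [-4.01 -4.39] 0.97 gap 11.69
t 14.55 tcpF [ 1.96 -5.74 67.17] yaw 88.27 fF [-3.32 -4.9 ] 0.19 gap 11.96
t 14.60 tcpF [ 1.96 -5.76 67.16] yaw 88.27 fF [-3.48 -5.32] 0.58 gap 11.30
```

Request:
move_arm([
  [[0,0.014,0],[0,0,0],-1],
  [[0,0,0],[0,0,0],-1],
])

```text
clock: 14.85
tcp_pos: [0.5115, -0.0388, 0.0672]
orientation: [0.001, 0.718, 0.696, -0.001]
wrist_force: [-4.4, -6.1, 1.2]
finger_gap: 0.0116
```

```bash
python3 - <<'E'
from h import *
for i in range(6):
    s=st();c=eyes.read_camera("wrist")
E
```

```text
t 14.85 tcpF [ 2.02 -5.6  67.25] yaw 88.26 fF [-4.18 -6.26] 1.2 gap 11.65
t 14.90 tcpF [ 2.01 -5.58 67.24] yaw 88.26 fF [-3.89 -6.97] 1.14 gap 11.70
t 14.95 tcpF [ 2.01 -5.6  67.25] yaw 88.26 fF [-3.66 -6.83] 0.23 gap 11.71
t 15.00 tcpF [ 1.97 -5.59 67.21] yaw 88.26 fF [-3.63 -6.05] 0.63 gap 11.57
t 15.05 tcpF [ 1.97 -5.59 67.22] yaw 88.26 fF [-3.01 -6.45] 1.52 gap 11.50
t 15.10 tcpF [ 2.01 -5.61 67.25] yaw 88.26 fF [-4.15 -6.23] 1.56 gap 11.36
```

Request:
move_arm([
  [[0,0,0],[0,0,0],-1],
  [[0,0,0],[0,0,0],-1],
  [[0,0,0],[0,0,0],-1],
  [[0,0,0],[0,0,0],-1],
  [[0,0,0],[0,0,0],-1],
])

```text
clock: 15.65
tcp_pos: [0.5114, -0.0388, 0.0672]
orientation: [0.001, 0.718, 0.696, -0.001]
wrist_force: [-3.5, -6.0, 1.7]
finger_gap: 0.0117
```

Request:
move_arm([
  [[0,0,0],[0,0,0],-1],
  [[0,0,0],[0,0,0],-1],
  [[0,0,0],[0,0,0],-1],
  [[0,0,0],[0,0,0],-1],
  [[0,0,0],[0,0,0],-1],
])

```text
clock: 16.15
tcp_pos: [0.5114, -0.0388, 0.0672]
orientation: [0.001, 0.718, 0.696, -0.001]
wrist_force: [-3.6, -6.7, 0.7]
finger_gap: 0.0116
```

Request:
move_arm([
  [[0,-0.015,0],[0,0,0],-1],
  [[-0.006,-0.012,0],[0,0,0],-1],
  [[0,0,0],[0,0,0],-1],
])

```text
clock: 16.45
tcp_pos: [0.5114, -0.039, 0.0671]
orientation: [0.001, 0.718, 0.696, 0.0]
wrist_force: [-2.6, -4.7, 0.6]
finger_gap: 0.0117
```

```bash
python3 - <<'E'
from h import *
for i in range(4):
    s=st();c=eyes.read_camera("wrist")
E
```

```text
t 16.45 tcpF [ 1.93 -5.87 67.11] yaw 88.28 fF [-2.46 -4.82] 0.57 gap 11.71
t 16.50 tcpF [ 1.92 -5.86 67.08] yaw 88.29 fF [-2.94 -4.34] 0.21 gap 11.78
t 16.55 tcpF [ 1.96 -5.86 67.09] yaw 88.29 fF [-2.48 -3.99] -0.13 gap 11.61
t 16.60 tcpF [ 1.94 -5.85 67.08] yaw 88.29 fF [-2.08 -4.15] 1.29 gap 11.63
```

Request:
move_arm([
  [[0,-0.015,0],[0,0,0],-1],
  [[0,0,0],[0,0,0],-1],
  [[0,0,0],[0,0,0],-0.68],
  [[0,0,0],[0,0,0],-0.6],
  [[0,0,0],[0,0,0],-0.5],
])

```text
clock: 17.15
tcp_pos: [0.5112, -0.0387, 0.0669]
orientation: [0.0, 0.717, 0.697, 0.001]
wrist_force: [0.3, -1.1, -0.2]
finger_gap: 0.0217
```

```bash
python3 - <<'E'
from h import *
s=st();c=eyes.read_camera("wrist");st()
cv2.imwrite("pics/w12.png",cv2.cvtColor(cv2.resize(c["frame"][:300,60:450],None,fx=2,fy=2,interpolation=2),cv2.COLOR_RGB2BGR))
E
```

```text
t 17.15 tcpF [ 1.8  -5.51 66.89] yaw 88.34 fF [ 0.31 -1.07] -0.16 gap 21.68
t 17.20 tcpF [ 1.65 -5.56 66.85] yaw 88.34 fF [-0.91 -0.26] 0.1 gap 21.38
```

View pics/w12.png

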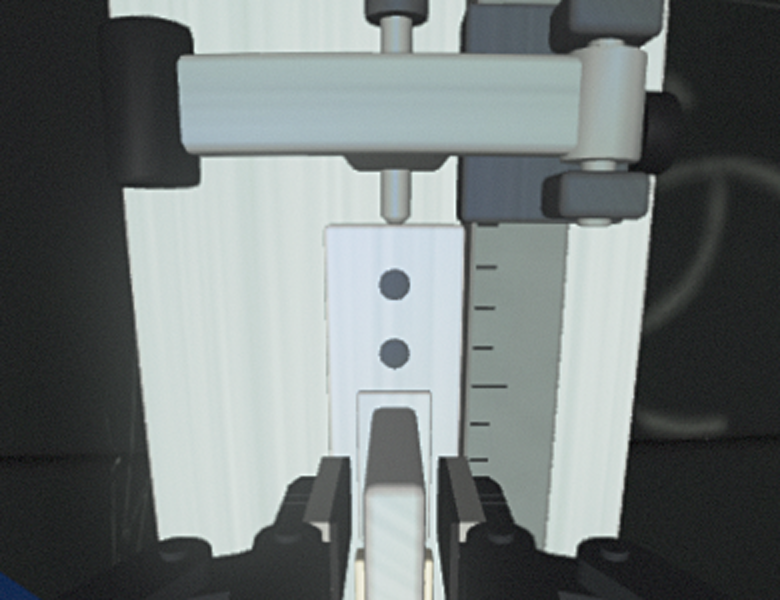

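Request:
move_arm([
  [[0,0,0],[0,0,0],-0.2],
  [[0,0,0.5],[0,0,0],-0.1],
  [[0,0,1],[0,0,0],0],
  [[0,0,1],[0,0,0.5],0.1],
  [[0,0,0.6],[0,0,0.95],0.1],
])

```text
clock: 17.7
tcp_pos: [0.5118, -0.0391, 0.1938]
orientation: [0.002, 0.642, 0.767, 0.001]
wrist_force: [0.6, 0.6, 0.8]
finger_gap: 0.0472
```

Request:
move_arm([
  [[-0.1,0.2,0],[0,0,0.95],0.1],
  [[-0.1,0.2,0],[0,0,0.95],0.1],
  [[-0.1,0.2,0],[0,0,0.95],0.1],
  [[-0.1,0.2,0],[0,0,0.95],0.1],
  [[-0.1,0.2,0],[0,0,0.95],0.1],
])

```text
clock: 18.2
tcp_pos: [0.4906, 0.0014, 0.1908]
orientation: [0.0, 0.357, 0.934, 0.0]
wrist_force: [-0.5, -0.5, -0.0]
finger_gap: 0.0471
```

Request:
move_arm([
  [[-0.15,0.3,0],[0,0,0.95],0.1],
  [[-0.15,0.3,0],[0,0,0.95],0.1],
  [[-0.15,0.3,0],[0,0,0.95],0.1],
  [[-0.15,0.3,0],[0,0,0.95],0.1],
  [[0,0,0],[0,0,0.3],0.1],
])

```text
clock: 18.7
tcp_pos: [0.4658, 0.0503, 0.1907]
orientation: [-0.0, 0.078, 0.997, 0.0]
wrist_force: [0.4, 0.8, -0.1]
finger_gap: 0.047
```

```bash
python3 - <<'E'
from h import *
s,c=snap("wrist","w13");go(-44.9,82.3,110);print(178.38-yaw(s["orientation"]))
E
```

```text
t 18.75 tcpF [-45.7   81.61 190.78] yaw 171.00 fF [1.08 0.16] -0.35 gap 46.86
delta mm [  0.82   0.66 -80.78] units [ 0.02   0.017 -2.019]
7.357773215762251
```

View pics/w13.png

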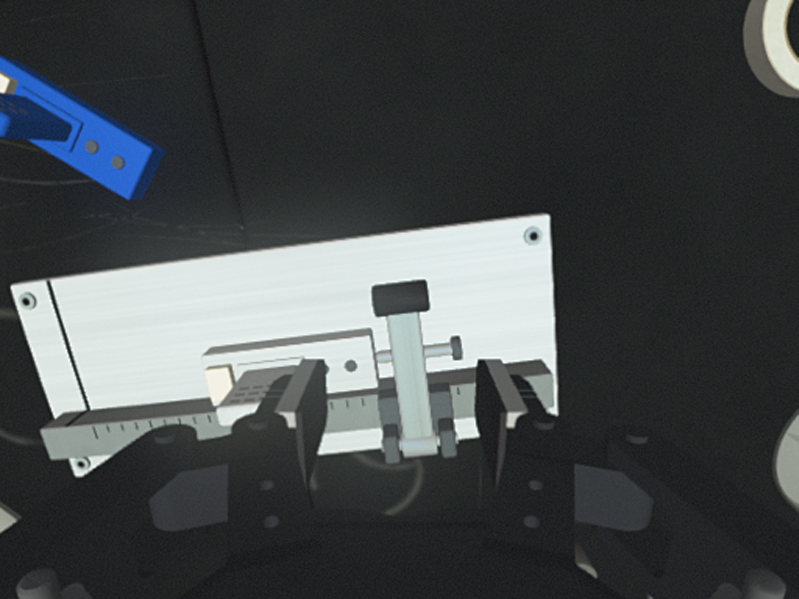

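Request:
move_arm([
  [[0.02,0.017,0],[0,0,0.92],0.1],
  [[0,0,-0.9],[0,0,0],0.1],
  [[0,0,-0.9],[0,0,0],0.1],
  [[0,0,-0.3],[0,0,0],0.1],
  [[0,0,0],[0,0,0],0.1],
])

```text
clock: 19.25
tcp_pos: [0.4659, 0.0497, 0.1052]
orientation: [-0.002, 0.017, 1.0, 0.0]
wrist_force: [-0.1, -0.5, -0.2]
finger_gap: 0.0472
```

```bash
python3 - <<'E'
from h import *
s,c=snap("wrist","w14");go(-44.9,82.3,57);print(178.38-yaw(s["orientation"]))
E
```

```text
t 19.30 tcpF [-44.74  81.46 106.68] yaw 178.04 fF [0.1  0.96] 1.03 gap 46.78
delta mm [ -0.13   0.84 -49.68] units [-0.003  0.021 -1.242]
0.3471338974102025
```

View pics/w14.png

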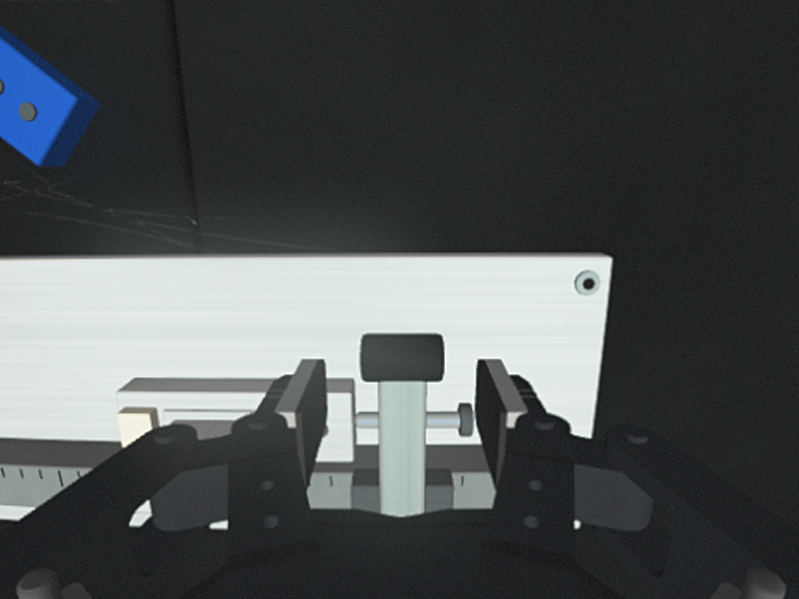

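Request:
move_arm([
  [[0,0.02,-0.5],[0,0,0.04],0.1],
  [[0,0,-0.5],[0,0,0],0.05],
  [[0,0,-0.24],[0,0,0],-0.05],
  [[0,0,0],[0,0,0],-0.15],
  [[0,0,0],[0,0,0],-0.2],
], newtons=20)

```text
clock: 19.8
tcp_pos: [0.4684, 0.0504, 0.0582]
orientation: [0.001, 0.014, 1.0, 0.0]
wrist_force: [-1.4, 0.4, 1.0]
finger_gap: 0.0342
```

```bash
python3 - <<'E'
from h import *
st();s,c=snap("wrist","w15");st()
cv2.imwrite("pics/w15c.png",cv2.cvtColor(cv2.resize(c["frame"][215:335,185:325],None,fx=5,fy=5,interpolation=2),cv2.COLOR_RGB2BGR))
E
```

```text
t 19.80 tcpF [-43.59  82.28  58.22] yaw 178.38 fF [-1.44  0.31] 0.95 gap 34.24
t 19.85 tcpF [-43.41  82.28  58.39] yaw 178.38 fF [-0.14 -0.01] 1.91 gap 34.13
```

View pics/w15c.png

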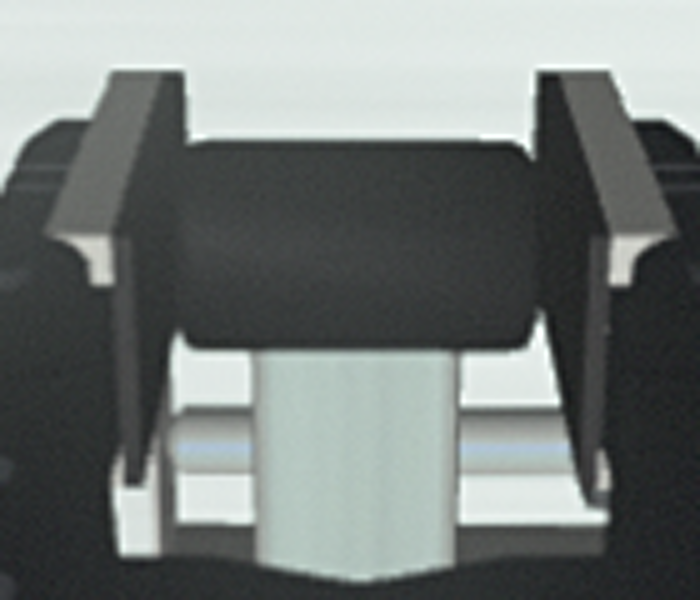

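Request:
move_arm([
  [[-0.04,-0.005,0],[0,0,0],-0.25],
  [[0,0,0],[0,0,0],-0.28],
  [[0,0,0],[0,0,0],-0.3],
  [[0,0,0],[0,0,0],-0.31],
])

```text
clock: 20.25
tcp_pos: [0.4662, 0.0501, 0.0577]
orientation: [0.0, 0.014, 1.0, -0.0]
wrist_force: [-0.9, -1.1, 5.3]
finger_gap: 0.0298
```

Request:
move_arm([
  [[0,0,0],[0,0,0],-0.36],
  [[0,0,0],[0,0,0],-0.4],
])

```text
clock: 20.45
tcp_pos: [0.4662, 0.0501, 0.0578]
orientation: [0.0, 0.014, 1.0, -0.0]
wrist_force: [-1.9, -0.2, 6.5]
finger_gap: 0.0295
```

```bash
python3 - <<'E'
from h import *
st()
t=np.linspace(0,1.85,22+1);x=42-88*np.cos(t);z=62+88*np.sin(t)
D=np.diff(np.c_[x,z],axis=0)/40
for r in D: print([float(r[0].round(3)),float((-.0335*r[0]).round(3)),float(r[1].round(3))])
E
```

```text
t 20.45 tcpF [-45.76  81.95  57.76] yaw 178.38 fF [-1.87 -0.26] 6.45 gap 29.52
[0.008, -0.0, 0.185]
[0.023, -0.001, 0.183]
[0.039, -0.001, 0.181]
[0.054, -0.002, 0.177]
[0.068, -0.002, 0.172]
[0.083, -0.003, 0.166]
[0.096, -0.003, 0.158]
[0.109, -0.004, 0.149]
[0.121, -0.004, 0.14]
[0.133, -0.004, 0.129]
[0.143, -0.005, 0.117]
[0.152, -0.005, 0.105]
[0.161, -0.005, 0.092]
[0.168, -0.006, 0.078]
[0.174, -0.006, 0.064]
[0.178, -0.006, 0.049]
[0.182, -0.006, 0.034]
[0.184, -0.006, 0.018]
[0.185, -0.006, 0.003]
[0.185, -0.006, -0.013]
[0.183, -0.006, -0.028]
[0.18, -0.006, -0.043]
```

Request:
move_arm([
  [[0.008,0,0.185],[0,0,0],-0.4],
  [[0.023,-0.001,0.183],[0,0,0],-0.4],
  [[0.039,-0.001,0.181],[0,0,0],-0.4],
])

```text
clock: 20.75
tcp_pos: [0.4682, 0.0501, 0.0792]
orientation: [-0.001, 0.014, 1.0, -0.0]
wrist_force: [0.7, -2.0, -4.9]
finger_gap: 0.0295
```

Request:
move_arm([
  [[0.054,-0.002,0.177],[0,0,0],-0.4],
  [[0.068,-0.002,0.172],[0,0,0],-0.4],
  [[0.083,-0.003,0.166],[0,0,0],-0.4],
  [[0.096,-0.003,0.158],[0,0,0],-0.4],
])

```text
clock: 21.15
tcp_pos: [0.4798, 0.0497, 0.1062]
orientation: [-0.001, 0.014, 1.0, -0.0]
wrist_force: [-2.7, -2.1, -2.9]
finger_gap: 0.0295
```

Request:
move_arm([
  [[0.109,-0.005,0.149],[0,0,0],-0.4],
  [[0.121,-0.005,0.14],[0,0,0],-0.4],
  [[0.133,-0.005,0.129],[0,0,0],-0.4],
  [[0.143,-0.005,0.117],[0,0,0],-0.4],
])

```text
clock: 21.55
tcp_pos: [0.5006, 0.0491, 0.1278]
orientation: [-0.001, 0.014, 1.0, 0.0]
wrist_force: [-4.3, -1.0, -1.3]
finger_gap: 0.0298
```

Request:
move_arm([
  [[0.152,-0.006,0.105],[0,0,0],-0.4],
  [[0.161,-0.006,0.092],[0,0,0],-0.4],
  [[0.168,-0.006,0.078],[0,0,0],-0.4],
  [[0.174,-0.006,0.064],[0,0,0],-0.4],
])

```text
clock: 21.95
tcp_pos: [0.5275, 0.0482, 0.1417]
orientation: [-0.0, 0.014, 1.0, 0.0]
wrist_force: [-4.4, -1.5, 0.4]
finger_gap: 0.0298
```

Request:
move_arm([
  [[0.178,-0.006,0.049],[0,0,0],-0.4],
  [[0.182,-0.006,0.034],[0,0,0],-0.4],
  [[0.184,-0.006,0.018],[0,0,0],-0.4],
  [[0.185,-0.006,0.003],[0,0,0],-0.4],
])

```text
clock: 22.35
tcp_pos: [0.5576, 0.0472, 0.1458]
orientation: [0.001, 0.014, 1.0, 0.0]
wrist_force: [-4.2, -0.5, 3.9]
finger_gap: 0.0296
```

Request:
move_arm([
  [[0.185,-0.006,-0.013],[0,0,0],-0.4],
  [[0.183,-0.006,-0.028],[0,0,0],-0.4],
  [[0.12,-0.004,-0.025],[0,0,0],-0.4],
  [[0,0,0],[0,0,0],-0.4],
])

```text
clock: 22.75
tcp_pos: [0.578, 0.0465, 0.1428]
orientation: [0.002, 0.014, 1.0, 0.0]
wrist_force: [-0.4, 0.3, 4.5]
finger_gap: 0.0294
```

```bash
python3 - <<'E'
from h import *
st()
E
```

```text
t 22.75 tcpF [ 66.07  81.53 142.76] yaw 178.39 fF [-0.39  0.33] 4.53 gap 29.42
```

Request:
move_arm([
  [[0,0,0],[0,0,0],-0.2],
  [[0,0,0],[0,0,0],0],
  [[0,0,0],[0,0,0],0.2],
  [[0,0,0.5],[0,0,0],0.3],
  [[0,0,1],[0,0,0],0.3],
])

```text
clock: 23.25
tcp_pos: [0.5736, 0.0466, 0.1996]
orientation: [-0.004, 0.014, 1.0, 0.0]
wrist_force: [0.7, 0.1, -0.5]
finger_gap: 0.0558
```

Request:
move_arm([
  [[-0.6,0,1],[0,0,0],0.3],
  [[-0.9,0,0.6],[0,0,0],0.3],
  [[-0.9,0,0.5],[0,0,0],0.3],
  [[-0.9,0,0],[0,0,0],0.3],
  [[0,0,0],[0,0,0],0.3],
])

```text
clock: 23.75
tcp_pos: [0.44, 0.0468, 0.2874]
orientation: [-0.0, 0.014, 1.0, 0.0]
wrist_force: [-0.3, -0.1, -0.6]
finger_gap: 0.0558
```

```bash
python3 - <<'E'
from h import *
st();s,c=snap("wrist","w16");snap("scene","s16")
f=c["frame"];cv2.imwrite("pics/w16c.png",cv2.cvtColor(cv2.resize(f[130:320,90:370],None,fx=2.85,fy=2.85,interpolation=2),cv2.COLOR_RGB2BGR))
E
```

```text
t 23.75 tcpF [-71.91  77.89 287.43] yaw 178.41 fF [-0.28 -0.09] -0.57 gap 55.77
```

View pics/w16.png

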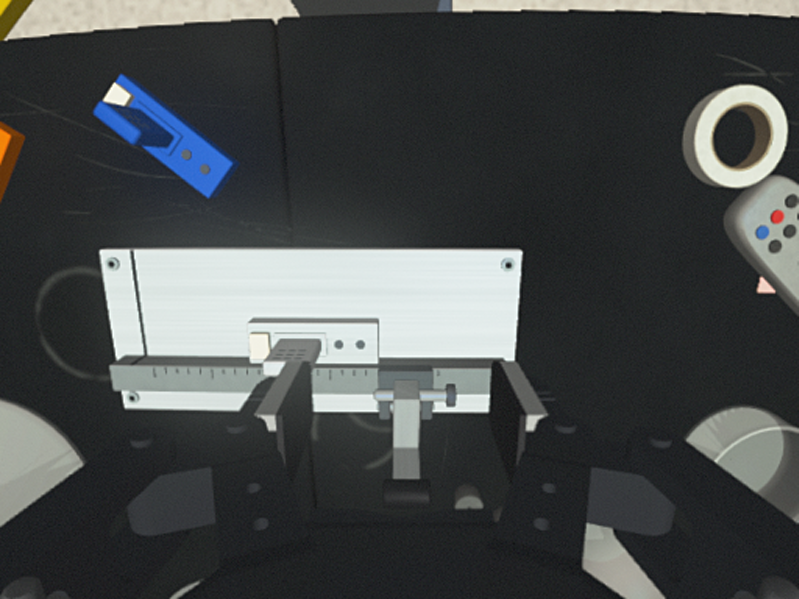

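View pics/s16.png

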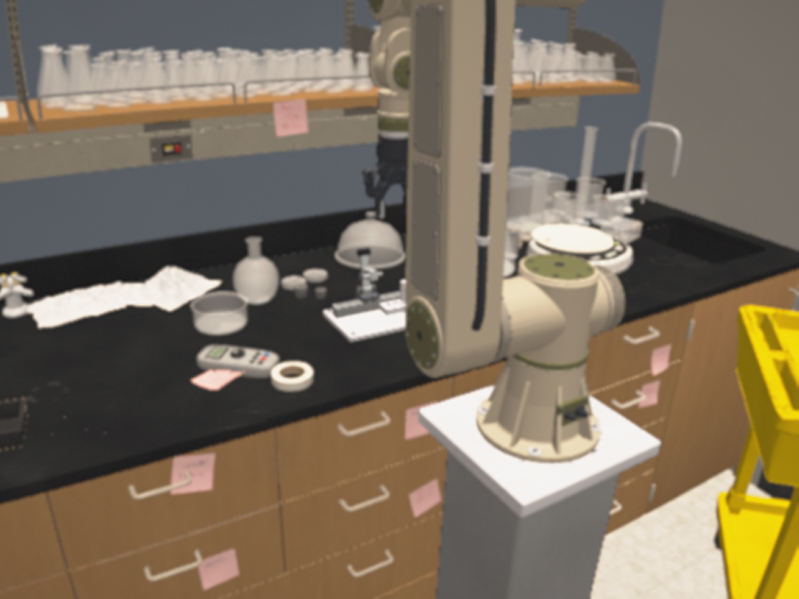

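```bash
python3 - <<'E'
from h import *
import pickle
for n in ("w3","w16"):
    s,c=pickle.load(open(n+".pkl","rb"));f=c["frame"]
    y0,y1,x0,x1=(130,210,170,370) if n=="w3" else (190,280,140,340)
    cv2.imwrite(f"pics/{n}z.png",cv2.cvtColor(cv2.resize(f[y0:y1,x0:x1],None,fx=4,fy=4,interpolation=2),cv2.COLOR_RGB2BGR))
E
```

```text
(no output)
```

View pics/w3z.png

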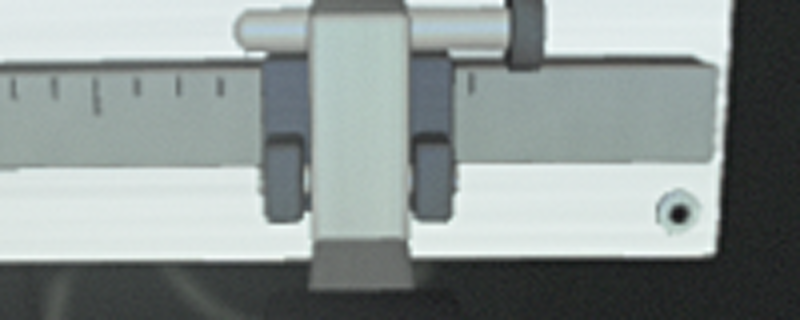

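View pics/w16z.png

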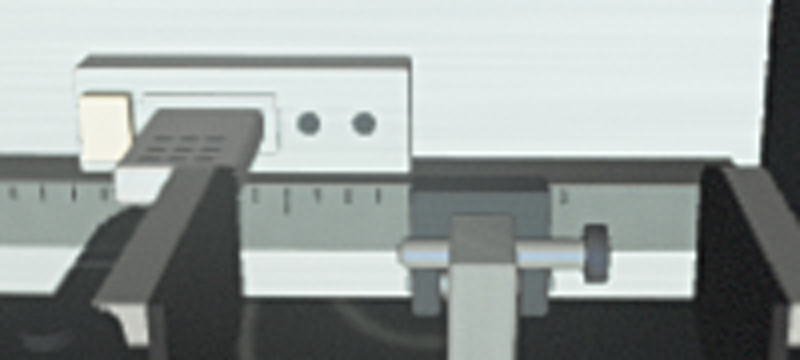

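```bash
python3 - <<'E'
from h import *
st();print(job.hand_in())
E
```

```text
t 23.85 tcpF [-68.2   77.64 286.98] yaw 178.39 fF [-0.11 -0.12] -0.17 gap 55.57
the job is handed in; nothing more can be done
None
```

I carried out every step in the order asked and handed the job in at 23.9 s; hand-in gives no verdict.

- **Leaf down:** I pinched the knob and swung it down. It met a hard stop at about 15 N of downward push, which I took as fully home.
- **Holder to the screw:** I gripped the rib, squared the holder and slid it along the fence, with up to about 4 N against the fence. I raised the push on the screw to about 6.4 N at the wrist and held it for about 1.7 s. Of that I estimate about 5 N reached the screw, because 0.5–2 N goes into friction. I eased off before letting go, and the picture after release showed the end still on the screw.
- **Leaf back up:** I swung the leaf to about 1.85 rad, past upright, and released it. The sideways load on the knob peaked at about 5 N on the way down and about 2 N on the way up, well under the 14 N slip load.

**Last checks:** The final picture shows the holder flat against the fence and in place, with the gripper clear of everything. Against the fence scale the stop's right edge reads 3.9 mm from its mark before and after. The left edge reads 9.9 mm before and 10.6 mm after, which I put down to viewing angle rather than a shift. The bystanders and look-alikes I could see look untouched.

The wrist force readings are noisy by 1 N or more, so the force on the screw is an estimate.

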